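Set the gel coater's gate to the gauge blade by feel

TASK

A new blade has been clamped in the gate of the gel coater, so its gap must be set again. Slide the green-handled gauge blade flat along the glass plate until its tip is well past the gate, let go of it, and turn the black knurled screw clockwise, with the gauge lying in the gap, until the gate just presses on the gauge: a tug on the handle must meet a light drag, about 5 to 10 N, not a clamp. Then draw the gauge straight out through that drag and lay it flat on the bench. Turn the screw only while the gauge is in the gap, do not lever the gauge against the gate, and leave the things round about where they stand.

Things in the scene. Friction and masses are not known exactly. Their poses are not given: they have to be found in the camera images.
- coater: gel coater, fixed to the bench: white base 104 mm (x) by 240 mm (y = -165 to +75 mm) with a glass plate along it, 70 mm wide (x = -35 to +35), top at z = 27 mm, smooth and level. Origin: on the bench below the middle of the gate; z up. Columns at x = +-41 mm, y = 0 carry a crosshead 106 x 30 mm (top at z = 98 mm) over the gate. Clips stand 1 mm above the glass along its long edges.
- gap (a point): fixed point on the glass right below the middle of the gate blade's edge, 27 mm above the coater's origin, axes as the coater's. The gauge enters under the gate along +y, from the long end of the bed (-y); the whole gauge, grip too, then lies on the glass.
- gate: grey carrier between the columns; a level steel blade 58 mm wide (x), 5 mm thick (y) hangs sprung under it: its edge gives way 1 mm per 20 N. Origin: at the coater's origin when screw = 0, sinks with the carrier. It does not show the blade's edge: that was clamped by eye 6.8 mm over the glass (at screw = 0), give or take 1.8 mm, so 0.6 to 5 mm of air is over the gauge at the start.
- screw (a joint): angle of the adjusting screw, rad; grows as the knob is turned clockwise seen from above, which lowers the gate 1.27 mm per rad (8 mm a turn). Starts between 0.4 and 1; stops at -0.5 and 7.5. Takes about 0.05 N m to turn and stays where it is left. The gate's load is hardly felt at the knob, but as drag on the gauge.
- knob_grip (a point): on the axis of the black knurled knob above the crosshead, 127 mm above the bench: an upright cylinder of 37 mm diameter, from 23 mm below this point to 11 mm above it; the dial plate on the crosshead lies 27 mm below this point. The knob turns without rising or sinking.
- gauge_grip (a point): centre of the gauge's green grip, half-way up: a block 14 mm wide (gauge x), 44 mm long (y), from 3 to 34 mm above the gauge's underside; this point is 17 mm above the underside. Grasp it across the 14 mm, from above.
- gauge_tip (a point): middle of the front end of the gauge's blade, 1.5 mm above its underside, 140 mm ahead of the grip's centre along the gauge's y.
- gauge: the gauge: flat steel blade 18 mm wide (x), 3 mm thick, 164 mm long (y = -24 to +140 mm, nose bevelled over the last 4 mm) with the green grip on it, 70 to 120 g. Origin: underside, below the grip's centre; tip along +y. Lies flat, tip roughly to the robot's left. It rubs on glass and gate with a friction of 0.5 to 0.7 each; free of the gate and not pressed down it slides with about 0.6 N.
- specimen_cup: bystander: specimen cup with white lid, 52 mm across, 56 mm tall, origin under its centre
- red_marker: bystander: white marker pen with red cap, 135 mm long, lying; origin under its centre
- cover_carton: bystander: small white and violet carton 46 x 48 x 18 mm, origin under its centre
- amber: bystander: small amber bottle with red cap, 31 mm across, 78 mm tall, origin under its centre

How it is judged:
On the way, in this order (a step that is already met when the one before it is completed fails the run):
1. the gauge lies flat on the glass under the gate, its tip at least 12 mm past the gate's middle, and the hand has let go of it (y of gauge_tip in the frame of coater above 0.012 m and x of gauge_tip in the frame of coater between -0.024 and 0.024 m and z of gauge_tip in the frame of coater between 0.024 and 0.032 m and contact force between the fingers and gauge below 0.1 N), for 0.2 s.
2. with the hand off the gauge, the gate presses on it with 2 to 10 N (y of gauge_tip in the frame of coater above 0.006 m and contact force between gate and gauge between 2 and 10 N and contact force between the fingers and gauge below 0.1 N), for 0.3 s.
3. the gauge is drawn back in the hand (tip 6 mm or less past the gate's middle) while the gate still presses on it with 1.5 N or more (y of gauge_tip in the frame of coater below 0.006 m and contact force between gate and gauge above 1.5 N and contact force between the fingers and gauge above 0.5 N).
At the end, for the whole second after the job is handed in: The gauge lies flat on the bench top (grip centre less than 21 mm above the bench, tilted under 0.1 rad), at rest and released, after it has been drawn out of the set gap (height (world z) of gauge_grip below 0.021 m and angle between gauge's own z axis and vertical below 0.1 rad and linear speed of gauge below 0.02 m/s and contact force between the fingers and gauge below 0.1 N); the robot touches nothing.
It fails at once if the screw was overtightened: the gate clamped the released gauge with more than 13 N (contact force between gate and gauge above 13 N and contact force between the fingers and gauge below 0.1 N).
It fails at once if the gauge was levered or jammed against the gate with more than 30 N (contact force between gate and gauge above 30 N).
It fails at once if the screw was turned (faster than 0.3 rad/s) while the gauge was not in the gap (y of gauge_tip in the frame of coater below -0.006 m and (velocity of joint screw above 0.3 rad/s or velocity of joint screw below -0.3 rad/s)).
It fails at once if a thing standing round about was moved more than 20 mm (distance of any of specimen_cup, red_marker, cover_carton, amber from where it was at the start of the episode above 0.02 m).
It also fails if it takes over 70 s, if anything falls off the work surface, if the arm or the gripper's body presses on something with over 40 N, if the wrist force passes 120 N, or if a joint passes its speed limit or range.

ROBOT

A 6-joint arm with a two-finger parallel gripper is mounted at the origin on a cart in front of the work surface, level with it; the furniture and walls round the work are solid. World frame = base frame: x ahead of the robot, y to its left, z up, the work surface at z = 0. Lengths are in m, angles in rad, forces in N, time in s.
With the tool pointing down it reaches from about 0.35 to 0.725 m from the base axis. Payload 4.3 kg.
Tool frame: the origin (TCP) lies midway between the tips of the shut fingers; the grasp point (between the pads) lies bot.grip_point_offset behind it (bot.grip_point_offset is the distance from the TCP to the grasp point, in m); z points along the fingers, y is the direction in which the jaws open and shut (so a half turn about z gives the same grasp; the last joint's range is limited). The gripper opens to 85 mm and grips with 20 to 120 N. Pads are 22 mm wide; open, the fingers measure 114 mm over their backs; the gripper's body (76 mm by 85 mm) begins 54 mm behind the grasp point. The pads swing forward as they close: fully open they stand 13 mm farther back than shut.
Start: joints at [1.055, 0.377, 0.081, 1.274, 0, 1.46], TCP at [0.227, 0.528, 0.231] pointing down, gripper open.
Joint ranges: [-2.72, 2.72], [-0.84, 1.66], [-1.02, 1.22], [-1.77, 2.12], [-1.37, 1.28], [-3.14, 3.14]. Speed limits (rad/s): [2.57, 2.57, 3.14, 3.14, 3.14, 3.14].

INTERFACE

Orientations are given as a rotation vector (axis times angle).
In Python, from rig import bot, camera, calibration, order gives the robot as it stands.
- The arm moves only by the tool drive_tool, never from a script. Its argument "targets" is a list of rows, each a list of 7 numbers: the shift along the tool's x, y, z in mm, then the turn, a rotation vector about the tool's x, y, z in rad, then the closure, from 0 (fully open) to 1 (shut). A call has 1 to 5 rows; each row shifts and turns the commanded pose from where the row before left it, along the tool's axes as they then stand; what a row does not reach is not made up. A row lasts 1/10 s, in which the tool goes at most 50 mm and 8.59 degrees, less where a joint would pass 70% of its speed; a pose out of reach is approached as far as the arm can. A call is refused whole if a number of a shift passes 50 or a number of a turn 0.15, either way. A call with a gripper value outside its range is refused whole. The fingers move at their own pace and stop on an object; "grip_force" is the grip in N (left out, the last holds). Time passes only in rows, so rows that do not move let the fingers close. It gives the time, the measured TCP pose, the force and the opening at its end, in the units of the state.
- bot.sense(): the state, without advancing time (a new reading comes with each control period).
- camera(name): name is "side" or "top"; returns the picture (400x640x3 uint8, red, green, blue); there is no depth.
- calibration(name): a dict with "K" (3x3 intrinsics, pixels), "R" (3x3) and "t" (3): a world point X has camera coordinates R X + t. Camera axes: x right, y down, z forward; pixel columns grow to the right and rows downward; lengths in m; the calibration is good to about 2 mm. A picture is of the moment at which its call begins. calibration takes no time and is no camera call.
- order.hand_in(): hands the job in, once; it reports no verdict.
The state is a dict: "t": time; "qpos": joint angles; "joint_velocities": joint speeds; "joint_efforts": joint torques, N m; "position": TCP position; "tcp_rot": TCP orientation; "ft_force": force on the tool from outside, world axes, zero at the start; "moment": the same for the moment, N m; "grip_width": finger opening in m.
Only numpy, scipy, OpenCV 4.12 (cv2) and the standard library are available. Lean on these libraries where they do the work, as an engineer would, in place of code of your own. Each camera call takes 0.05 s, during which the arm holds its last target.

## Working session

There is one attempt and no reset: what is moved stays moved. The work goes in short steps, Python scripts to look and compute and a tool call to move; the robot and the scene stay as the last step left them, time stands still between calls to the robot, and variables do not carry over. Pictures are saved under pics/ and viewed, and the job is handed in when it is done.

Besides the shell and the picture viewer there is one more tool, called after ">>>" as name(argument=value, ...) on one line, values as JSON. drive_tool: Moves the arm, as the interface text tells. Its arguments: {"type":"object","properties":{"targets":{"type":"array"},"grip_force":{"type":"number"}},"required":["targets"]}

```bash
mkdir -p pics; ls
python3 - <<'E'
from rig import bot,camera,calibration
import cv2
s=bot.sense();print(s, bot.grip_point_offset)
for n in("side","top"):
    cv2.imwrite(f"pics/{n}0.png",camera(n)[:,:,::-1]); c=calibration(n);print(n,c)
E
```

```text
pics
{'t': 0.0, 'qpos': array([ 1.05471753e+00,  3.78066865e-01,  7.96319709e-02,  1.27439236e+00,
       -3.69355452e-06,  1.46049198e+00]), 'joint_velocities': array([ 0.00207684,  0.00086326, -0.00145803, -0.00108699,  0.0002451 ,
       -0.00040829]), 'joint_efforts': array([ 4.09601835e-04, -4.63604987e+01,  2.69874430e+01,  2.09341804e-02,
       -4.31015769e-05,  9.43467342e-06]), 'position': array([0.22664483, 0.52773998, 0.23036105]), 'tcp_rot': array([-6.32899497e-01, -3.07654422e+00,  3.03617077e-03]), 'ft_force': array([ 0.41432982, -0.04280895, -0.01614793]), 'moment': array([-0.03797375,  0.00140638, -0.02797057]), 'grip_width': 0.08523060655149314} 0.0187
side {'K': array([[505.4225345 ,   0.        , 320.80056535],
       [  0.        , 505.4225345 , 204.79016245],
       [  0.        ,   0.        ,   1.        ]]), 'R': array([[-0.88098872, -0.47310676, -0.00537351],
       [-0.23329786,  0.44425662, -0.86499027],
       [ 0.41161996, -0.76079304, -0.50175986]]), 't': array([0.51869376, 0.12667986, 1.25287065])}
top {'K': array([[485.3725621 ,   0.        , 320.51895174],
       [  0.        , 485.3725621 , 207.55774062],
       [  0.        ,   0.        ,   1.        ]]), 'R': array([[-2.04070877e-02, -9.99791732e-01,  2.06143828e-04],
       [-9.84101096e-01,  2.00504343e-02, -1.76473829e-01],
       [ 1.76432942e-01, -3.80418328e-03, -9.84305311e-01]]), 't': array([0.18061566, 0.47908032, 1.24254136])}
```

View pics/side0.png

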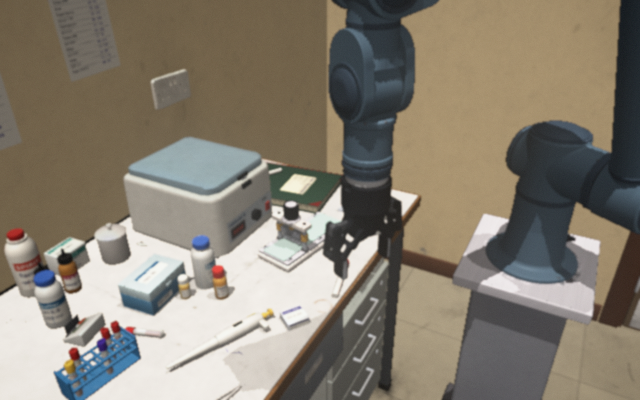

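View pics/top0.png

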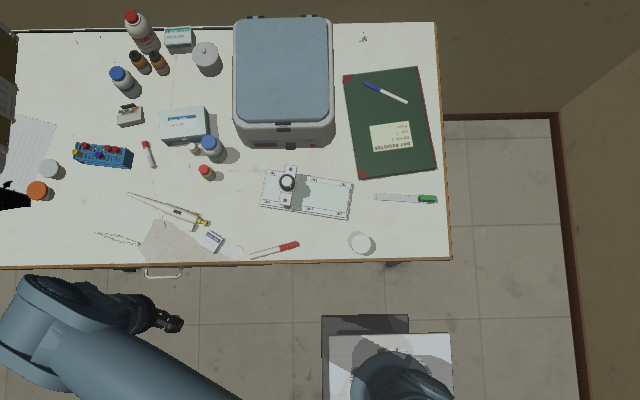

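The top view shows the coater around (306,193), the black knob at (287,182), and the gauge with its blade at (375–418,198) and its green grip at (428,199). The marker is at (275,249), the cup at (361,243), the carton at (212,240) and the amber bottle at (205,172).

Run:
```python
import cv2
a=cv2.imread("pics/top0.png")
cv2.imwrite("pics/z1.png",cv2.resize(a[150:265,245:445],None,fx=4,fy=4,interpolation=cv2.INTER_CUBIC))
a=cv2.imread("pics/side0.png")
cv2.imwrite("pics/z2.png",cv2.resize(a[180:310,240:400],None,fx=4.5,fy=4.5,interpolation=cv2.INTER_CUBIC))
```

```text
(no output)
```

View pics/z1.png

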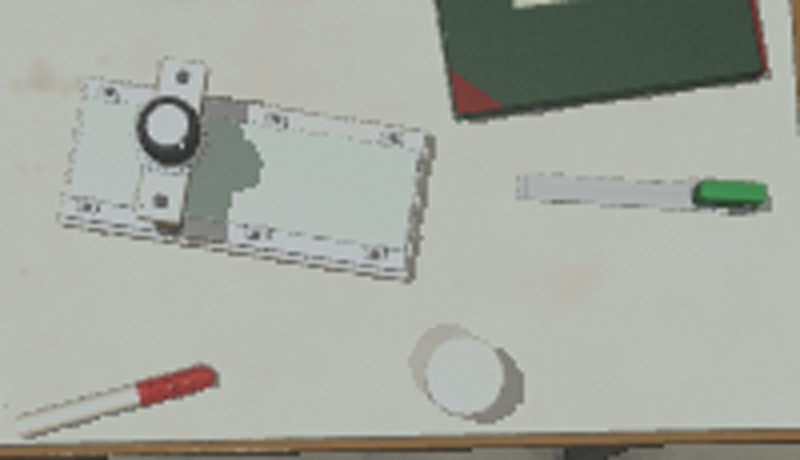

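View pics/z2.png

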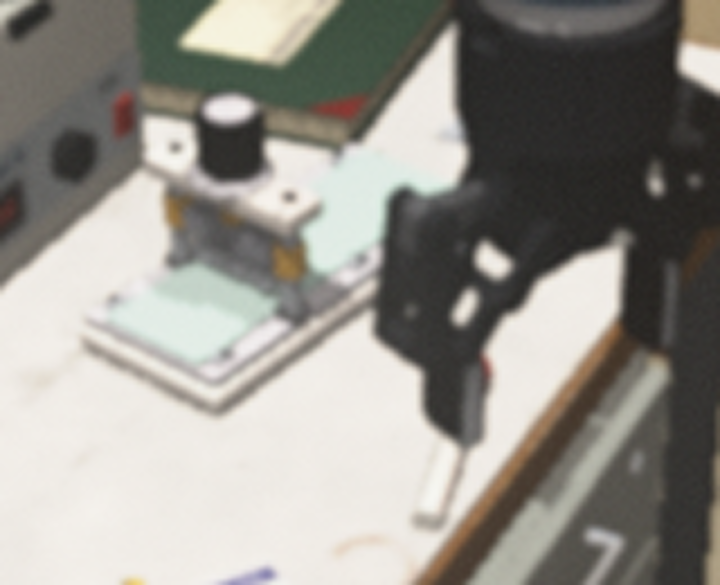

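```bash
cat > h.py <<'E'
import numpy as np,cv2
from rig import bot,camera,calibration
def ray(n,u,v,z):
    c=calibration(n);K,R,t=c["K"],c["R"],c["t"]
    d=R.T@np.linalg.solve(K,[u,v,1.]);o=-R.T@t
    return o+d*(z-o[2])/d[2]
def proj(n,X):
    c=calibration(n);p=c["K"]@(c["R"]@np.asarray(X)+c["t"]);return p[:2]/p[2]
E
python3 - <<'E'
from h import *
a=cv2.imread("pics/top0.png")
Z=lambda u,v,z:ray("top",245+(u-1.5)/4,150+(v-1.5)/4,z)
C=[Z(u,v,.025) for u,v in[(85,77),(433,133),(410,275),(60,222)]]
print("corners",np.round(C,4)); print("sides",[np.linalg.norm(C[i]-C[(i+1)%4]) for i in range(4)])
e=[C[0]-C[1],C[3]-C[2]];print("yaw",[np.arctan2(-q[0],q[1]) for q in e])
X=[Z(u,v,.098) for u,v in[(162,57),(208,64),(182,226),(138,218)]]
print("cross",np.round(X,4),np.mean(X,0)); d=(X[0]+X[1]-X[2]-X[3]);print(np.arctan2(d[1],d[0]),np.linalg.norm(d)/2)
print("knobtop",Z(169,124,.138))
hsv=cv2.cvtColor(a,cv2.COLOR_BGR2HSV)
m=cv2.inRange(hsv,(45,120,60),(75,255,255));m[:, :400]=0
ys,xs=np.nonzero(m);print(len(xs),xs.min(),xs.max(),ys.min(),ys.max())
r=cv2.minAreaRect(np.c_[xs,ys].astype(np.float32));print(r)
print("grip top",ray("top",xs.mean(),ys.mean(),.032), "tip",Z(518,187,.003))
for n,u in(("grip end L",(695,192)),("R",(767,194))):print(n,Z(*u,.034))
for n,p in(("marker capend",(215,374)),("marker tail",(22,430)),):print(n,Z(*p,.01))
print("cup",Z(462,378,.056),"book corner",Z(455,120,.02),"edge",Z(700,435,0),Z(100,445,0))
print("knob top side proj",proj("side",Z(169,124,.138)),"obs",240+230/4.5,180+108/4.5)
E
```

```text
corners [[0.5959 0.3173 0.025 ]
 [0.552  0.0817 0.025 ]
 [0.455  0.1002 0.025 ]
 [0.4958 0.3342 0.025 ]]
sides [np.float64(0.23968508804255872), np.float64(0.09871645203786672), np.float64(0.23750271906396464), np.float64(0.10147230568943878)]
yaw [np.float64(-0.1841885219793605), np.float64(-0.17264570582005792)]
cross [[0.5888 0.2598 0.098 ]
 [0.5835 0.2302 0.098 ]
 [0.478  0.2479 0.098 ]
 [0.4837 0.2758 0.098 ]] [0.53349071 0.25341146 0.098     ]
-0.15870216146373334 0.10662902531681741
knobtop [0.53489644 0.25296818 0.138     ]
62 420 435 196 199
((427.5, 197.5), (3.0, 15.0), 90.0)
grip top [ 0.50621913 -0.11704786  0.032     ] tip [0.51791033 0.02306585 0.003     ]
grip end L [ 0.50586363 -0.09154554  0.034     ]
R [ 0.50352029 -0.13961392  0.034     ]
marker capend [0.39286906 0.23200968 0.01      ]
marker tail [0.35805228 0.36112798 0.01      ]
cup [0.38216863 0.07047017 0.056     ] book corner [0.56187369 0.06608006 0.02      ] edge [ 0.34620256 -0.09272158  0.        ] [0.34772761 0.31018059 0.        ]
knob top side proj [290.35598904 202.66382295] obs 291.1111111111111 204.0
```

```bash
cat >> h.py <<'E'
from scipy.spatial.transform import Rotation as Ro
ORG=np.array([.534,.2532]);YAW=-.175
cy,sy=np.cos(YAW),np.sin(YAW)
def C2W(x,y): return ORG+np.array([cy*x-sy*y,sy*x+cy*y])
def W2C(p): d=np.asarray(p)[:2]-ORG; return np.array([cy*d[0]+sy*d[1],-sy*d[0]+cy*d[1]])
def Rdown(az): # jaw (tool y) along azimuth az, z down
    y=np.array([np.cos(az),np.sin(az),0]);z=np.array([0,0,-1.]);x=np.cross(y,z)
    return Ro.from_matrix(np.c_[x,y,z])
def plan(wps,c,step=48.,rot=.14,start=None):
    """wps: list of (x,y,z TCP,az)"""
    s=bot.sense();p=np.array(s["position"]);R=Ro.from_rotvec(s["tcp_rot"])
    for (x,y,z,az) in wps:
        g=np.array([x,y,z]);G=Rdown(az)
        n=max(1,int(np.ceil(max(np.linalg.norm(g-p)*1e3/step,np.linalg.norm((R.inv()*G).as_rotvec())/rot))))
        for i in range(n):
            d=R.inv().apply((g-p)/(n-i))*1e3; r=(R.inv()*G).as_rotvec()/(n-i)
            d=np.round(d,1);r=np.round(r,3)
            print("["+",".join(f"{v:g}" for v in [*d,*r,c])+"],")
            p=p+R.apply(d/1e3);R=R*Ro.from_rotvec(r)
        print("  ->",np.round(p,4))
def st():
    s=bot.sense();y=Ro.from_rotvec(s["tcp_rot"]).apply([0,1,0]);z=Ro.from_rotvec(s["tcp_rot"]).apply([0,0,1])
    print("t",round(s["t"],2),"p",np.round(s["position"],4),"az",round(np.arctan2(y[1],y[0]),3),"z",np.round(z[:2],4),"F",np.round(s["ft_force"],2),"M",np.round(s["moment"],3),"w",round(s["grip_width"],4),"C",np.round(W2C(s["position"]),4),"q6",round(s["qpos"][5],2))
E
python3 - <<'E'
from h import *
st()
plan([(.505,-.1163,.2,-.09)],.5)
E
```

```text
t 0.1 p [0.2267 0.5278 0.2304] az 1.165 z [-0.0009 -0.0016] F [-0.24 -1.05  0.3 ] M [-0.017  0.038 -0.056] w 0.0851 C [-0.3504  0.2169] q6 1.46
[-34,-32.1,2.1,-0,0,0.084,0.5],
[-36.6,-29.2,2.1,-0,0,0.084,0.5],
[-38.9,-26,2.1,-0,0,0.084,0.5],
[-40.9,-22.6,2.1,-0,0,0.084,0.5],
[-42.7,-19.1,2.1,-0,0,0.084,0.5],
[-44.1,-15.5,2.1,-0,0,0.084,0.5],
[-45.3,-11.7,2.1,-0,0,0.083,0.5],
[-46.1,-7.9,2.1,-0,0,0.084,0.5],
[-46.6,-4,2.1,-0,0,0.083,0.5],
[-46.8,-0.2,2.1,-0,0,0.084,0.5],
[-46.6,3.8,2,-0,0,0.083,0.5],
[-46.2,7.6,2.1,-0,0,0.084,0.5],
[-45.3,11.5,2,-0,0.001,0.083,0.5],
[-44.2,15.2,2,-0,0,0.084,0.5],
[-42.9,18.9,2,-0.001,0.001,0.083,0.5],
  -> [ 0.505  -0.1163  0.2   ]
```

>>> drive_tool(targets=[[-34,-32,2,0,0,0.084,0.5],[-36.6,-29.2,2,0,0,0.084,0.5],[-39,-26,2,0,0,0.084,0.5],[-41,-22.6,2,0,0,0.084,0.5],[-42.7,-19.1,2,0,0,0.084,0.5]], grip_force=40)

```text
t: 0.6
position: [0.3201, 0.3118, 0.2209]
tcp_rot: [-1.265, -2.876, 0.001]
ft_force: [0.7, -0.4, 0.4]
grip_width: 0.0426
```

>>> drive_tool(targets=[[-44,-15.5,2,0,0,0.084,0.5],[-45.3,-11.7,2,0,0,0.083,0.5],[-46,-8,2,0,0,0.084,0.5],[-46.6,-4,2,0,0,0.083,0.5],[-46.8,0,2,0,0,0.084,0.5]])

```text
t: 1.1
position: [0.4128, 0.0973, 0.2111]
tcp_rot: [-1.834, -2.55, -0.0]
ft_force: [0.9, 0.5, -0.5]
grip_width: 0.043
```

>>> drive_tool(targets=[[-46.6,3.8,2,0,0,0.083,0.5],[-46,7.6,2,0,0,0.084,0.5],[-45.3,11.5,2,0,0,0.083,0.5],[-44,15.2,2,0,0,0.084,0.5],[-43,19,2,0,0,0.083,0.5]])

```text
t: 1.6
position: [0.5057, -0.1171, 0.2008]
tcp_rot: [-2.323, -2.114, 0.0]
ft_force: [0.9, -0.4, -0.4]
grip_width: 0.0429
```

Run:
```python
from h import *
cv2.imwrite("pics/s1.png",camera("side")[:,:,::-1])
t=camera("top");cv2.imwrite("pics/t1.png",cv2.resize(t[150:265,285:485,::-1],None,fx=4,fy=4,interpolation=cv2.INTER_CUBIC))
st(); plan([(.5055,-.1163,.1,-.09),(.5055,-.1163,.006,-.09)],.5)
for z in(.003,.034):print(proj("side",[.5055,-.1163,z]))
```

```text
t 1.7 p [ 0.5073 -0.1203  0.2003] az -0.097 z [ 0.0007 -0.0019] F [ 0.91  1.15 -0.02] M [0.068 0.015 0.012] w 0.0426 C [ 0.0388 -0.3724] q6 1.31
[1.3,-0.8,33.4,0,0.001,-0.002,0.5],
[1.3,-0.8,33.5,0,0,-0.003,0.5],
[1.3,-0.7,33.4,0.001,0.001,-0.002,0.5],
  -> [ 0.5055 -0.1163  0.1   ]
[-0,0,47,-0,-0,-0,0.5],
[-0,0,47,-0,-0,-0,0.5],
  -> [ 0.5055 -0.1163  0.006 ]
[362.71238216 189.92898168]
[363.08287292 180.93379289]
```

View pics/s1.png

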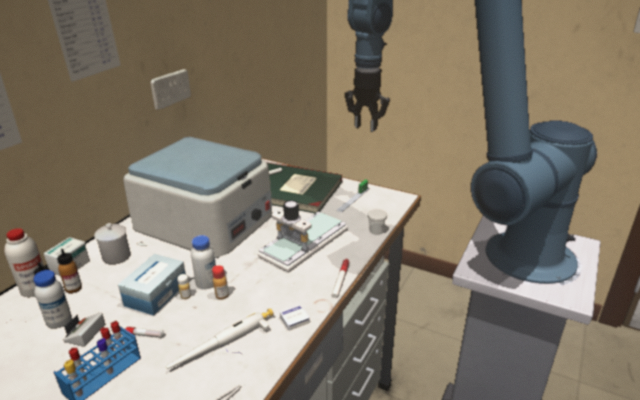

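View pics/t1.png

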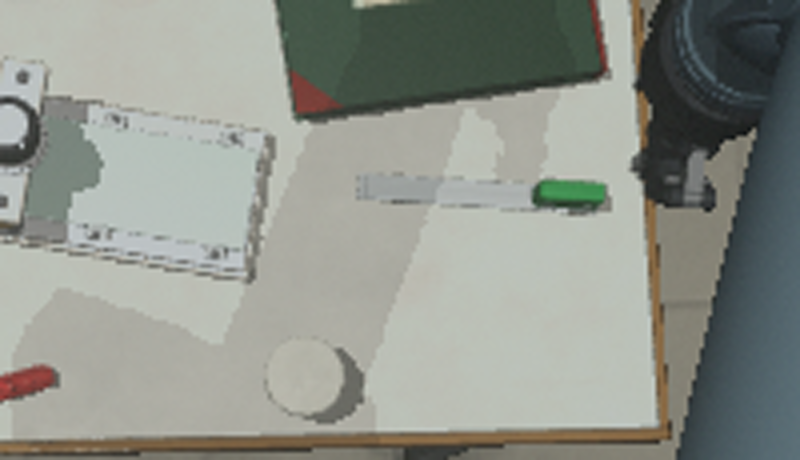

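The gauge is clearly visible with its green grip at (363,186) in the side view, which matches the projection. I'll descend halfway and check that the arm has settled.

>>> drive_tool(targets=[[0,0,40,0,0,0,0.5],[0,0,40,0,0,0,0.5],[0,0,40,0,0,0,0.5],[0,0,20,0,0,0,0.5],[0,0,0,0,0,0,0.5]])

```text
t: 2.2
position: [0.5017, -0.1133, 0.0579]
tcp_rot: [-2.312, -2.115, 0.006]
ft_force: [-0.4, 0.4, -0.2]
grip_width: 0.043
```

Run:
```python
from h import *
t=camera("top");cv2.imwrite("pics/t2.png",cv2.resize(t[150:265,285:485,::-1],None,fx=4,fy=4,interpolation=cv2.INTER_CUBIC))
st(); plan([(.5055,-.1163,.006,-.09)],.5)
```

```text
t 2.25 p [ 0.5036 -0.114   0.06  ] az -0.089 z [-0.0042  0.0018] F [0.24 0.34 0.66] M [ 0.001  0.003 -0.008] w 0.0427 C [ 0.034  -0.3669] q6 1.31
[-1.1,1.2,27,-0.002,-0.001,0,0.5],
[-1.1,1.1,27,-0.002,-0,0.001,0.5],
  -> [ 0.5055 -0.1163  0.006 ]
```

View pics/t2.png

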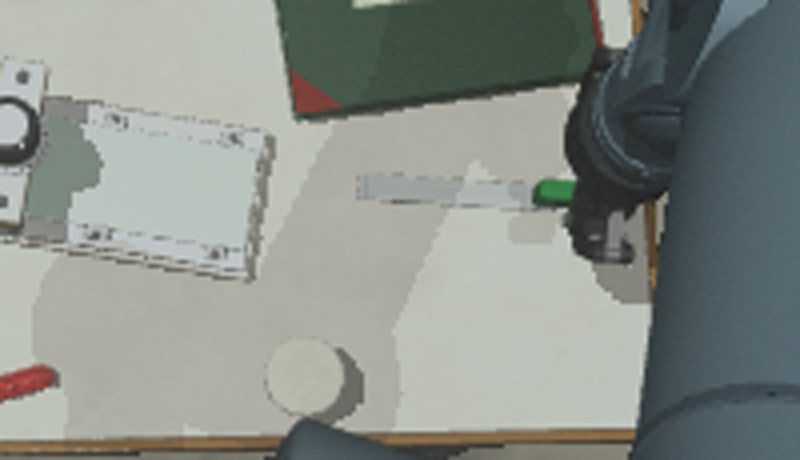

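The top view shows the gripper over the right part of the grip (zoomed 600,190). The position agrees, so I'll go down and grasp.

>>> drive_tool(targets=[[0,0,25,0,0,0,0.5],[0,0,20,0,0,0,0.5],[0,0,9,0,0,0,0.5],[0,0,0,0,0,0,0.5]])

```text
t: 2.65
position: [0.5055, -0.115, 0.0075]
tcp_rot: [-2.318, -2.119, 0.0]
ft_force: [0.1, -0.3, 0.1]
grip_width: 0.0425
```

>>> drive_tool(targets=[[0,0,0,0,0,0,1],[0,0,0,0,0,0,1],[0,0,0,0,0,0,1],[0,0,0,0,0,0,1]], grip_force=40)

```text
t: 3.05
position: [0.5069, -0.1157, 0.0088]
tcp_rot: [2.317, 2.118, 0.002]
ft_force: [-1.0, 0.5, 7.2]
grip_width: 0.0136
```

Run:
```python
from h import *
st()
```

```text
t 3.05 p [ 0.5069 -0.1157  0.0088] az -0.09 z [ 0.0026 -0.0009] F [-1.04  0.5   7.17] M [0.09  0.2   0.008] w 0.0136 C [ 0.0375 -0.368 ] q6 1.31
```

>>> drive_tool(targets=[[0,0,-20,0,0,0,1],[0,0,-30,0,0,0,1],[0,0,-15,0,0,0,1],[0,0,0,0,0,0,1]])

```text
t: 3.45
position: [0.5078, -0.1161, 0.0749]
tcp_rot: [2.316, 2.116, 0.004]
ft_force: [1.1, 0.4, -1.4]
grip_width: 0.0133
```

Run:
```python
from h import *
st(); x,y=C2W(0,-.16); print(x,y); plan([(x,y,.071,-.175)],1,step=40); x,y=C2W(0,-.16); plan([(x,y,.071,-.175)],1,step=40)
```

```text
t 3.45 p [ 0.5078 -0.1161  0.0749] az -0.09 z [ 0.0053 -0.0017] F [ 1.15  0.36 -1.4 ] M [-0.006 -0.08   0.015] w 0.0133 C [ 0.0385 -0.3682] q6 1.31
0.5061426979850246 0.09564375377521062
[35.1,-3.5,0.6,0.001,0,0.014,1],
[35.1,-3.9,0.6,0.001,0,0.014,1],
[35,-4.4,0.6,0.001,0,0.014,1],
[35,-4.9,0.6,0.001,0,0.014,1],
[34.9,-5.5,0.6,0.001,0.001,0.014,1],
[34.7,-5.9,0.7,0,0,0.015,1],
  -> [0.5061 0.0956 0.071 ]
[35.1,-3.5,0.6,0.001,0,0.014,1],
[35.1,-3.9,0.6,0.001,0,0.014,1],
[35,-4.4,0.6,0.001,0,0.014,1],
[35,-4.9,0.6,0.001,0,0.014,1],
[34.9,-5.5,0.6,0.001,0.001,0.014,1],
[34.7,-5.9,0.7,0,0,0.015,1],
  -> [0.5061 0.0956 0.071 ]
```

>>> drive_tool(targets=[[35,-3.5,0,0,0,0.014,1],[35,-4,0,0,0,0.014,1],[35,-4.4,0,0,0,0.014,1],[35,-5,0,0,0,0.014,1],[35,-5.5,0,0,0,0.014,1]])

```text
t: 3.95
position: [0.503, 0.0625, 0.0712]
tcp_rot: [-2.392, -2.035, 0.002]
ft_force: [1.0, -0.6, -1.4]
grip_width: 0.0129
```

>>> drive_tool(targets=[[30,-5.5,0,0,0,0.015,1],[0,0,0,0,0,0,1],[0,0,0,0,0,0,1]])

```text
t: 4.25
position: [0.5025, 0.092, 0.0713]
tcp_rot: [-2.405, -2.02, 0.002]
ft_force: [0.0, -0.7, -1.6]
grip_width: 0.0133
```

Run:
```python
from h import *
st();
t=camera("top");cv2.imwrite("pics/t3.png",cv2.resize(t[130:245,235:435,::-1],None,fx=4,fy=4,interpolation=cv2.INTER_CUBIC))
t=camera("side");cv2.imwrite("pics/s3.png",cv2.resize(t[130:280,200:400,::-1],None,fx=4,fy=4,interpolation=cv2.INTER_CUBIC))
st();
```

```text
t 4.25 p [0.5025 0.092  0.0713] az -0.173 z [-0.0016 -0.0005] F [ 0.04 -0.71 -1.56] M [-0.05  -0.045 -0.   ] w 0.0133 C [-0.003  -0.1642] q6 1.8
t 4.35 p [0.5029 0.0909 0.0717] az -0.176 z [-0.001  -0.0004] F [-0.52 -0.8  -2.24] M [-0.023  0.014  0.02 ] w 0.0131 C [-0.0024 -0.1652] q6 1.8
```

View pics/t3.png

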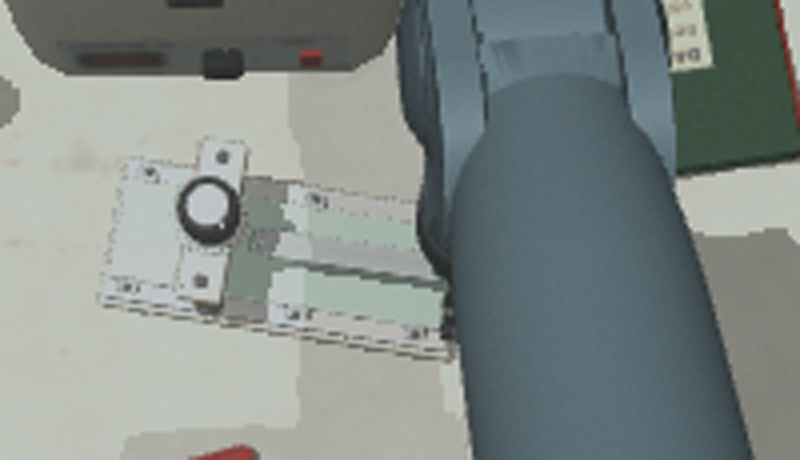

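View pics/s3.png

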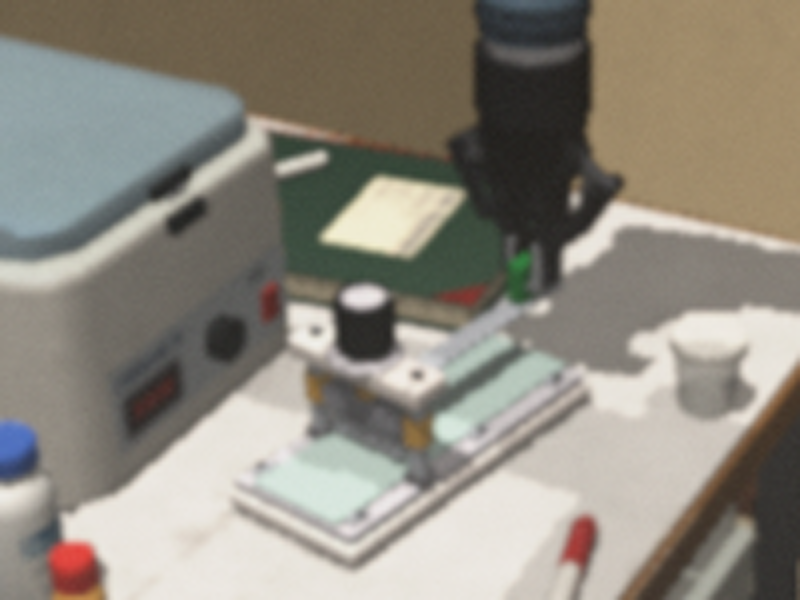

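The gauge hangs over the glass, aligned with the bed, and its tip (zoomed 255,240) is short of the gate. I'll lower it.

>>> drive_tool(targets=[[0,2,15,0,0,0,1],[0,0,13,0,0,0,1],[0,0,5,0,0,0,1],[0,0,2,0,0,0,1],[0,0,0,0,0,0,1]])

```text
t: 4.85
position: [0.5052, 0.0908, 0.0373]
tcp_rot: [-2.408, -2.018, 0.0]
ft_force: [-0.3, 1.1, -0.3]
grip_width: 0.0133
```

>>> drive_tool(targets=[[0,0,1,0,0,0,1],[0,0,0,0,0,0,1]])

```text
t: 5.05
position: [0.5057, 0.0912, 0.0367]
tcp_rot: [2.407, 2.018, 0.001]
ft_force: [-0.5, 0.3, -1.4]
grip_width: 0.0131
```

>>> drive_tool(targets=[[0,0,1,0,0,0,1],[0,0,0,0,0,0,1],[0,0,0,0,0,0,0.7],[0,0,0,0,0,0,0.7],[0,0,0,0,0,0,0.7]])

```text
t: 5.55
position: [0.5053, 0.0913, 0.0353]
tcp_rot: [-2.407, -2.019, -0.0]
ft_force: [0.8, 0.0, 0.6]
grip_width: 0.0253
```

Run:
```python
from h import *
st();
t=camera("top");cv2.imwrite("pics/t4.png",cv2.resize(t[130:245,235:435,::-1],None,fx=4,fy=4,interpolation=cv2.INTER_CUBIC))
t=camera("side");cv2.imwrite("pics/s4.png",cv2.resize(t[130:280,200:400,::-1],None,fx=4,fy=4,interpolation=cv2.INTER_CUBIC))
st();
```

```text
t 5.55 p [0.5053 0.0913 0.0353] az -0.175 z [0.0001 0.0001] F [0.76 0.03 0.57] M [-0.028 -0.018 -0.042] w 0.0253 C [-1.000e-04 -1.644e-01] q6 1.8
t 5.65 p [0.5053 0.0913 0.0353] az -0.175 z [0.     0.0001] F [-0.87  0.17 -0.48] M [ 0.015 -0.001  0.012] w 0.0257 C [-1.000e-04 -1.644e-01] q6 1.8
```

View pics/t4.png

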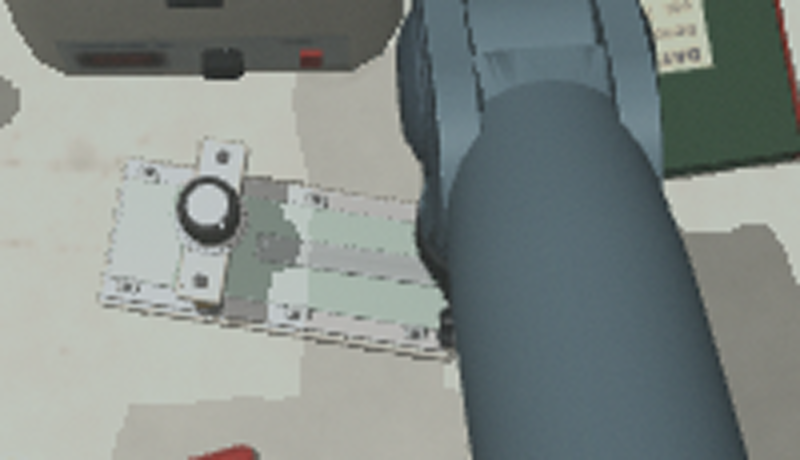

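View pics/s4.png

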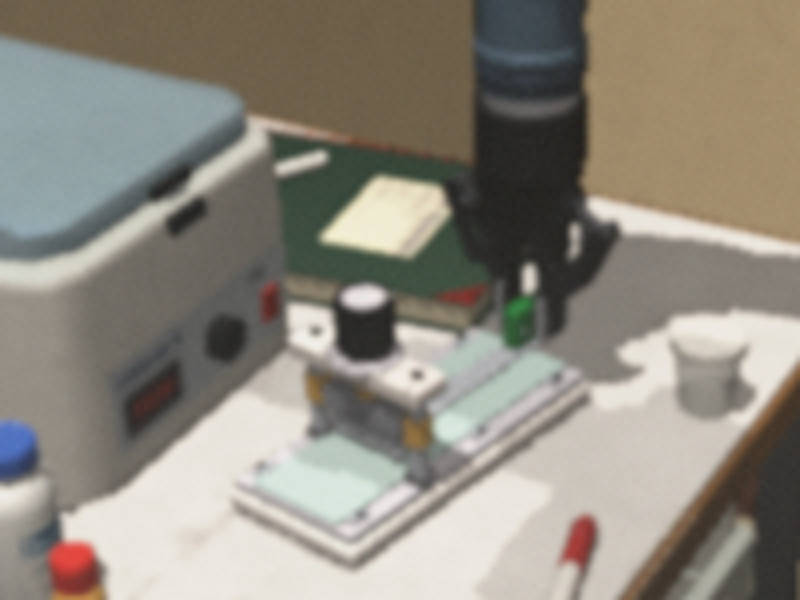

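The gauge lies flat on the glass with its tip near (258,245) zoomed. I'll regrip it and slide it in slowly, with a slight downward bias.

>>> drive_tool(targets=[[0,0,-1,0,0,0,1],[0,0,0,0,0,0,1],[0,0,0,0,0,0,1]], grip_force=30)

```text
t: 5.95
position: [0.5051, 0.0913, 0.0362]
tcp_rot: [-2.407, -2.019, 0.0]
ft_force: [0.1, -0.4, -1.3]
grip_width: 0.0135
```

>>> drive_tool(targets=[[4,0,0,0,0,0,1],[8,0,0,0,0,0,1],[8,0,0,0,0,0,1],[8,0,0,0,0,0,1],[4,0,0,0,0,0,1]])

```text
t: 6.45
position: [0.5111, 0.1239, 0.0363]
tcp_rot: [-2.406, -2.02, -0.001]
ft_force: [-0.1, -0.7, -1.8]
grip_width: 0.0133
```

Run:
```python
from h import *
st();
print(W2C(ray("top",235+257/4,130+244/4,.03)))
```

```text
t 6.45 p [0.5111 0.1239 0.0363] az -0.174 z [0.0003 0.0003] F [-0.14 -0.67 -1.79] M [-0.046  0.026 -0.005] w 0.0133 C [-1.000e-04 -1.313e-01] q6 1.86
[ 0.00192835 -0.02621445]
```

>>> drive_tool(targets=[[0,0,0.6,0,0,0,1],[8,0,0,0,0,0,1],[8,0,0,0,0,0,1],[8,0,0,0,0,0,1],[6,0,0,0,0,0,1]])

```text
t: 6.95
position: [0.5166, 0.1524, 0.0361]
tcp_rot: [2.406, 2.018, -0.0]
ft_force: [-0.4, -4.3, 5.7]
grip_width: 0.0135
```

>>> drive_tool(targets=[[0,0,0,0,0,0,1],[0,0,0,0,0,0,0.7],[0,0,0,0,0,0,0.7],[0,0,0,0,0,0,0.7]])

```text
t: 7.35
position: [0.5156, 0.1526, 0.0353]
tcp_rot: [-2.406, -2.018, 0.001]
ft_force: [0.6, 0.1, -0.8]
grip_width: 0.0254
```

Run:
```python
from h import *
st();x,y=ORG;z=.109
t=camera("side");cv2.imwrite("pics/s5.png",cv2.resize(t[130:280,200:400,::-1],None,fx=4,fy=4,interpolation=cv2.INTER_CUBIC))
p=bot.sense()["position"]
plan([(p[0],p[1],.165,-.175),(x,y,.165,.1),(x,y,z,.1)],.35)
```

```text
t 7.35 p [0.5156 0.1526 0.0353] az -0.175 z [-0.0009  0.0005] F [ 0.59  0.07 -0.81] M [ 0.049  0.011 -0.042] w 0.0254 C [-0.0006 -0.1023] q6 1.91
[0,-0,-43.2,-0,-0,0,0.35],
[0,-0.1,-43.2,-0,-0,0,0.35],
[0,-0,-43.2,-0.001,-0,0,0.35],
  -> [0.5157 0.1525 0.165 ]
[34.1,0.2,-0,0,-0,-0.092,0.35],
[34,3.3,-0,0,-0,-0.091,0.35],
[33.5,6.3,-0,0,-0,-0.092,0.35],
  -> [0.534  0.2532 0.165 ]
[-0,0,28,0,-0,0,0.35],
[-0,0,28,0,-0,0,0.35],
  -> [0.534  0.2532 0.109 ]
```

View pics/s5.png

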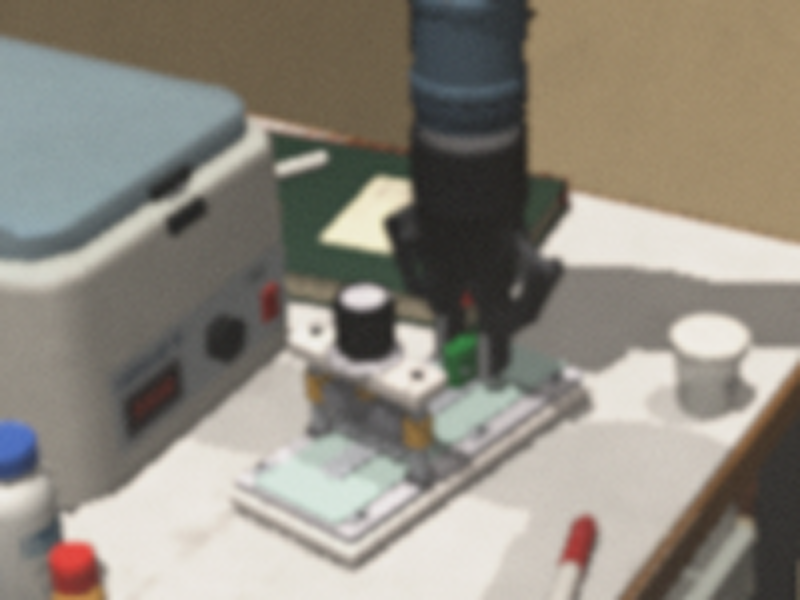

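The gauge's blade shows on the far side of the gate at zoomed (340,460), so it's well through and released. Before moving to the knob I'll check the clearance to the incubator box.

Run:
```python
from h import *
for u,v in((300,149),(290,148)):
  for z in(0,.02,.05):print(z,ray("top",u,v,z))
print(ray("top",290,121,.2))
```

```text
0 [0.65784949 0.22463618 0.        ]
0.02 [0.65170172 0.22388765 0.02      ]
0.05 [0.64248006 0.22276485 0.05      ]
0 [0.66132449 0.25257638 0.        ]
0.02 [0.65512356 0.25140048 0.02      ]
0.05 [0.64582217 0.24963663 0.05      ]
[0.66648386 0.24019183 0.2       ]
```

>>> drive_tool(targets=[[0,0,-43,0,0,0,0.65],[0,0,-45,0,0,0,0.35],[0,0,-42,0,0,0,0.35]])

```text
t: 7.7
position: [0.5156, 0.1523, 0.167]
tcp_rot: [-2.407, -2.018, 0.001]
ft_force: [1.4, 0.6, 0.3]
grip_width: 0.0552
```

Run:
```python
from h import *
x,y=ORG
plan([(x,y,.167,.35),(x,y,.11,.35)],.35,step=30)
```

```text
[25.6,0.1,0,-0,-0,-0.131,0.35],
[25.4,3.5,0,-0,-0,-0.131,0.35],
[24.7,6.8,0,-0,-0,-0.132,0.35],
[23.7,10,0.1,-0.001,-0.001,-0.131,0.35],
  -> [0.534  0.2532 0.167 ]
[0,-0,28.5,0,0,-0,0.35],
[0,-0,28.5,0,0,-0,0.35],
  -> [0.534  0.2532 0.11  ]
```

>>> drive_tool(targets=[[25.6,0,0,0,0,-0.131,0.35],[25.4,3.5,0,0,0,-0.131,0.35],[24.7,6.8,0,0,0,-0.132,0.35],[23.7,10,0,0,0,-0.131,0.35],[0,0,10,0,0,0,0.35]])

```text
t: 8.2
position: [0.5357, 0.2564, 0.1566]
tcp_rot: [1.794, 2.577, 0.006]
ft_force: [-0.4, -1.1, -0.3]
grip_width: 0.0552
```

Run:
```python
from h import *
st()
x,y=ORG
t=camera("top");cv2.imwrite("pics/t6.png",cv2.resize(t[130:245,235:435,::-1],None,fx=4,fy=4,interpolation=cv2.INTER_CUBIC))
t=camera("side");cv2.imwrite("pics/s6.png",cv2.resize(t[130:280,200:400,::-1],None,fx=4,fy=4,interpolation=cv2.INTER_CUBIC))
plan([(x,y,.11,.35)],.35,step=30)
```

```text
t 8.2 p [0.5357 0.2564 0.1566] az 0.354 z [0.0031 0.0026] F [-0.41 -1.12 -0.35] M [ 0.049 -0.072 -0.025] w 0.0552 C [0.0011 0.0034] q6 1.56
[-0.1,0.5,22,-0.002,0,-0,0.35],
[-0.1,0.4,21.9,-0.001,0,-0,0.35],
  -> [0.534  0.2532 0.11  ]
```

View pics/s6.png

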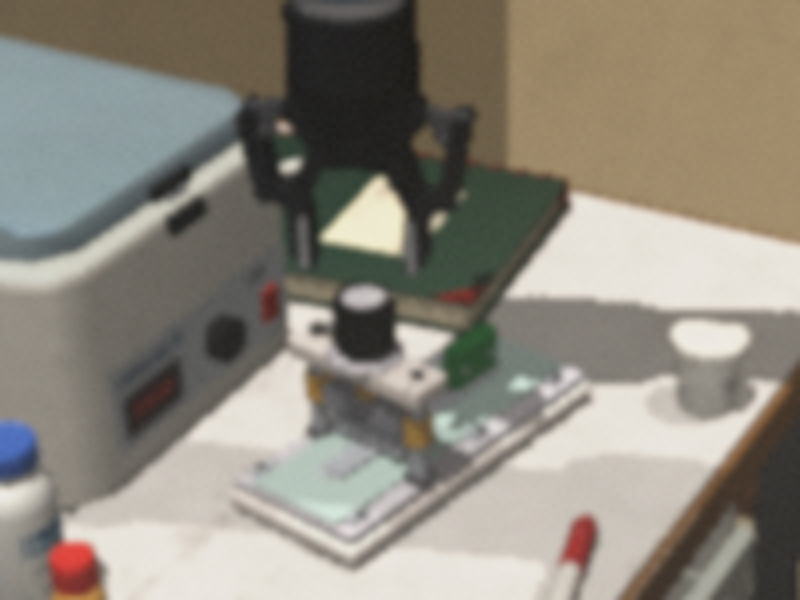

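View pics/t6.png

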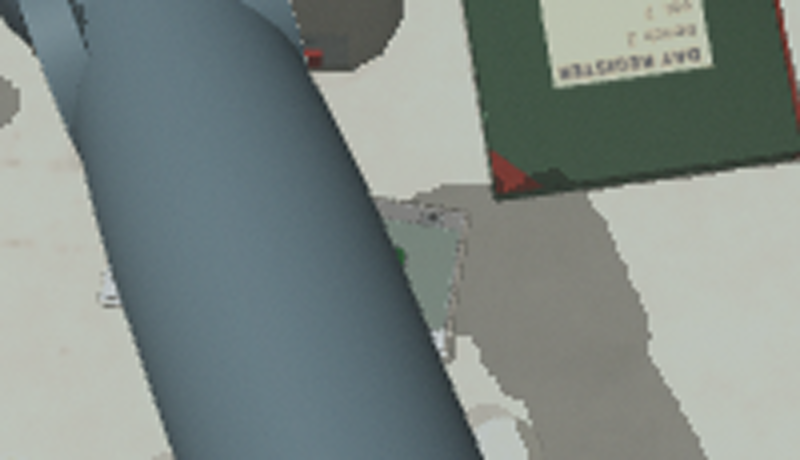

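The fingers straddle the knob in the side view: tips at zoomed (305,265) and (415,270), knob at (365,325). I'll descend, close, and turn 0.8 rad. Since at least 0.6 mm of air is over the gauge, that load can't exceed about 8 N.

>>> drive_tool(targets=[[0,0,24,0,0,0,0.35],[0,0,23,0,0,0,0.35],[0,0,0,0,0,0,0.35],[0,0,0,0,0,0,0.9],[0,0,0,0,0,0,0.9]])

```text
t: 8.8
position: [0.5341, 0.2525, 0.1096]
tcp_rot: [1.802, 2.573, -0.001]
ft_force: [-2.4, -1.9, -1.2]
grip_width: 0.0362
```

Run:
```python
from h import *
st()
```

```text
t 8.8 p [0.5341 0.2525 0.1096] az 0.349 z [-0.0004 -0.0006] F [-2.39 -1.91 -1.22] M [-0.354  0.326  0.028] w 0.0362 C [ 0.0002 -0.0007] q6 1.56
```

>>> drive_tool(targets=[[0,0,0,0,0,0.1,0.9],[0,0,0,0,0,0.14,0.9],[0,0,0,0,0,0.14,0.9],[0,0,0,0,0,0.14,0.9],[0,0,0,0,0,0.14,0.9]])

```text
t: 9.3
position: [0.5324, 0.2525, 0.1095]
tcp_rot: [-2.542, -1.844, 0.005]
ft_force: [-7.0, -2.3, 2.8]
grip_width: 0.0359
```

>>> drive_tool(targets=[[0,0,0,0,0,0.14,0.9],[0,0,0,0,0,0,0.9],[0,0,0,0,0,0,0.9]])

```text
t: 9.6
position: [0.532, 0.2526, 0.1095]
tcp_rot: [-2.66, -1.669, 0.006]
ft_force: [-7.4, -1.8, 3.3]
grip_width: 0.0358
```

Run:
```python
from h import *
st()
```

```text
t 9.6 p [0.532  0.2526 0.1095] az -0.45 z [-0.0036 -0.0009] F [-7.4  -1.81  3.35] M [-0.427  1.246 -0.047] w 0.0358 C [-0.0018 -0.0009] q6 2.36
```

>>> drive_tool(targets=[[0,0,0,0,0,0,0.35],[0,0,0,0,0,0,0.35],[0,0,-30,0,0,0,0.35],[0,0,-27,0,0,0,0.35]])

```text
t: 10.0
position: [0.5347, 0.2532, 0.1667]
tcp_rot: [2.661, 1.669, 0.001]
ft_force: [0.5, 0.3, 1.0]
grip_width: 0.0554
```

Run:
```python
from h import *
st()
plan([(.5156,.1526,.166,-.175),(.5156,.1526,.0358,-.175)],.5,step=45)
```

```text
t 10.0 p [0.5347 0.2532 0.1667] az -0.45 z [0.0004 0.0002] F [0.5  0.33 0.99] M [ 0.021 -0.025  0.007] w 0.0554 C [0.0006 0.0001] q6 2.36
[-33,8.9,0.2,0,-0,-0.092,0.5],
[-33.6,5.8,0.3,0,-0,-0.092,0.5],
[-34,2.7,0.2,0,-0,-0.091,0.5],
  -> [0.5156 0.1526 0.166 ]
[-0,-0,43.4,0,-0,-0,0.5],
[-0,-0,43.4,0,-0,-0,0.5],
[-0.1,-0.1,43.4,0,-0,-0,0.5],
  -> [0.5155 0.1526 0.0358]
```

>>> drive_tool(targets=[[-33,9,0,0,0,-0.092,0.5],[-33.6,5.8,0,0,0,-0.092,0.5],[-34,2.7,0,0,0,-0.091,0.5],[0,0,40,0,0,0,0.5],[0,0,45,0,0,0,0.5]])

```text
t: 10.5
position: [0.5194, 0.1521, 0.0831]
tcp_rot: [2.406, 2.013, 0.013]
ft_force: [1.0, -0.4, -0.3]
grip_width: 0.0426
```

>>> drive_tool(targets=[[0,0,35,0,0,0,0.6],[0,0,10,0,0,0,0.7],[0,0,0,0,0,0,1],[0,0,0,0,0,0,1],[0,0,0,0,0,0,1]])

```text
t: 11.0
position: [0.5169, 0.1529, 0.0374]
tcp_rot: [2.406, 2.018, 0.004]
ft_force: [-0.3, 0.5, -3.4]
grip_width: 0.0129
```

Run:
```python
from h import *
st()
```

```text
t 11.0 p [0.5169 0.1529 0.0374] az -0.175 z [0.0027 0.0002] F [-0.27  0.51 -3.44] M [-0.265  0.024  0.047] w 0.0129 C [ 0.0006 -0.1018] q6 1.92
```

>>> drive_tool(targets=[[0,0,1.2,0,0,0,1],[-1,0,0,0,0,0,1],[-1,0,0,0,0,0,1]])

```text
t: 11.3
position: [0.5158, 0.1508, 0.0352]
tcp_rot: [2.406, 2.018, 0.002]
ft_force: [-0.2, -0.5, -0.8]
grip_width: 0.0133
```

>>> drive_tool(targets=[[-1,0,0,0,0,0,1]])

```text
t: 11.4
position: [0.5153, 0.1497, 0.0349]
tcp_rot: [2.407, 2.019, 0.001]
ft_force: [-0.5, 0.3, -0.8]
grip_width: 0.0135
```

>>> drive_tool(targets=[[-1,0,0,0,0,0,1]])

```text
t: 11.5
position: [0.5149, 0.1486, 0.0347]
tcp_rot: [2.407, 2.019, 0.001]
ft_force: [0.4, 0.2, -0.6]
grip_width: 0.013
```

>>> drive_tool(targets=[[-1,0,0,0,0,0,1]])

```text
t: 11.6
position: [0.5147, 0.1477, 0.0346]
tcp_rot: [-2.407, -2.019, -0.0]
ft_force: [0.5, 0.1, -1.0]
grip_width: 0.0134
```

No drag yet. Next cycle is a 0.33 rad turn, which adds at most 8.4 N.

>>> drive_tool(targets=[[0,0,0,0,0,0,0.7],[0,0,0,0,0,0,0.6],[0,0,-43,0,0,0,0.6],[0,0,-45,0,0,0,0.35],[0,0,-43,0,0,0,0.35]])

```text
t: 12.1
position: [0.5142, 0.1477, 0.1671]
tcp_rot: [-2.407, -2.019, 0.0]
ft_force: [0.4, 0.1, -0.1]
grip_width: 0.0554
```

>>> drive_tool(targets=[[35.5,0,0,0,0,0,0.35],[36,0,0,0,0,0,0.35],[35.5,0,0,0,0,0,0.35],[0,0,17,0,0,-0.082,0.35],[0,0,25,0,0,-0.083,0.35]])

```text
t: 12.6
position: [0.535, 0.255, 0.1247]
tcp_rot: [2.225, 2.215, 0.007]
ft_force: [0.5, -1.0, -0.8]
grip_width: 0.0555
```

>>> drive_tool(targets=[[0,0,15,0,0,0,0.4],[0,0,0,0,0,0,0.9],[0,0,0,0,0,0,0.9]])

```text
t: 12.9
position: [0.533, 0.2526, 0.1068]
tcp_rot: [-2.233, -2.21, 0.003]
ft_force: [5.0, 0.5, -15.9]
grip_width: 0.0361
```

Run:
```python
from h import *
st()
```

```text
t 12.9 p [0.533  0.2526 0.1068] az -0.01 z [-0.0014 -0.0013] F [  4.97   0.52 -15.95] M [ 0.089 -1.108  0.061] w 0.0361 C [-0.0009 -0.0008] q6 1.92
```

>>> drive_tool(targets=[[0,0,0,0,0,0.11,0.9],[0,0,0,0,0,0.11,0.9],[0,0,0,0,0,0.11,0.9],[0,0,0,0,0,0,0.9],[0,0,0,0,0,0,0.9]])

```text
t: 13.4
position: [0.5322, 0.2527, 0.1068]
tcp_rot: [-2.563, -1.815, 0.004]
ft_force: [3.2, 2.2, -21.4]
grip_width: 0.0359
```

>>> drive_tool(targets=[[0,0,0,0,0,0,0.35],[0,0,0,0,0,0,0.35],[0,0,-30,0,0,0,0.35],[0,0,-27,0,0,-0.082,0.35],[0,0,0,0,0,-0.083,0.35]])

```text
t: 13.9
position: [0.537, 0.2545, 0.1725]
tcp_rot: [2.4, 2.021, 0.018]
ft_force: [0.1, 0.4, 0.5]
grip_width: 0.0557
```

>>> drive_tool(targets=[[-35.5,0,0,0,0,0,0.5],[-36,0,0,0,0,0,0.5],[-35.5,0,0,0,0,0,0.5],[0,0,40,0,0,0,0.5],[0,0,45,0,0,0,0.5]])

```text
t: 14.4
position: [0.519, 0.1473, 0.0844]
tcp_rot: [2.404, 2.014, 0.015]
ft_force: [1.3, 0.1, -1.0]
grip_width: 0.0431
```

>>> drive_tool(targets=[[0,0,35,0,0,0,0.6],[0,0,11,0,0,0,0.7],[0,0,0,0,0,0,0.7],[0,0,0,0,0,0,1],[0,0,0,0,0,0,1]])

```text
t: 14.9
position: [0.5168, 0.1482, 0.0369]
tcp_rot: [2.405, 2.018, 0.006]
ft_force: [0.1, -0.3, -1.7]
grip_width: 0.0131
```

Run:
```python
from h import *
st()
```

```text
t 14.9 p [0.5168 0.1482 0.0369] az -0.175 z [0.0045 0.0008] F [ 0.06 -0.25 -1.67] M [-0.015 -0.057 -0.016] w 0.0131 C [ 0.0013 -0.1064] q6 1.91
```

>>> drive_tool(targets=[[0,0,0.8,0,0,0,1],[1,0,0,0,0,0,1],[1,0,0,0,0,0,1]])

```text
t: 15.2
position: [0.5167, 0.1482, 0.0366]
tcp_rot: [2.403, 2.014, 0.001]
ft_force: [-3.2, -8.8, 11.4]
grip_width: 0.0131
```

>>> drive_tool(targets=[[1,0,0,0,0,0,1]])

```text
t: 15.3
position: [0.517, 0.1488, 0.0367]
tcp_rot: [2.403, 2.014, 0.001]
ft_force: [-2.4, -7.6, 10.0]
grip_width: 0.0136
```

>>> drive_tool(targets=[[1,0,0,0,0,0,1]])

```text
t: 15.4
position: [0.5174, 0.15, 0.0367]
tcp_rot: [2.403, 2.014, 0.002]
ft_force: [-2.2, -7.6, 10.2]
grip_width: 0.0131
```

>>> drive_tool(targets=[[1,0,0,0,0,0,1]])

```text
t: 15.5
position: [0.5177, 0.1509, 0.0367]
tcp_rot: [2.403, 2.014, 0.002]
ft_force: [-2.0, -6.5, 10.4]
grip_width: 0.0135
```

I'm pressing down with 10 N, which spoils that reading. I'll unload vertically and tug again.

>>> drive_tool(targets=[[0,0,-0.8,0,0,0,1],[0,0,0,0,0,0,1]])

```text
t: 15.7
position: [0.5174, 0.1525, 0.0366]
tcp_rot: [2.405, 2.017, 0.005]
ft_force: [-1.0, -3.7, 8.5]
grip_width: 0.0137
```

>>> drive_tool(targets=[[-1,0,0,0,0,0,1],[-1,0,0,0,0,0,1]])

```text
t: 15.9
position: [0.5174, 0.1524, 0.0367]
tcp_rot: [-2.406, -2.02, -0.01]
ft_force: [0.5, 3.8, 6.1]
grip_width: 0.0133
```

>>> drive_tool(targets=[[-1,0,0,0,0,0,1]])

```text
t: 16.0
position: [0.5174, 0.152, 0.0367]
tcp_rot: [-2.405, -2.02, -0.011]
ft_force: [0.5, 4.4, 5.8]
grip_width: 0.0136
```

>>> drive_tool(targets=[[-1,0,0,0,0,0,1]])

```text
t: 16.1
position: [0.5173, 0.151, 0.0367]
tcp_rot: [-2.405, -2.02, -0.011]
ft_force: [0.7, 4.2, 5.6]
grip_width: 0.0129
```

>>> drive_tool(targets=[[-1,0,-1.2,0,0,0,1],[-1,0,0,0,0,0,1]])

```text
t: 16.3
position: [0.5154, 0.1478, 0.0367]
tcp_rot: [-2.406, -2.019, -0.005]
ft_force: [-0.1, 4.4, 3.9]
grip_width: 0.0133
```

>>> drive_tool(targets=[[-1,0,0,0,0,0,1]])

```text
t: 16.4
position: [0.5154, 0.1469, 0.0367]
tcp_rot: [-2.406, -2.019, -0.006]
ft_force: [0.6, 4.5, 6.3]
grip_width: 0.0133
```

>>> drive_tool(targets=[[-1,0,0,0,0,0,1]])

```text
t: 16.5
position: [0.5153, 0.1459, 0.0367]
tcp_rot: [-2.406, -2.019, -0.006]
ft_force: [0.8, 4.6, 5.0]
grip_width: 0.0134
```

>>> drive_tool(targets=[[0,0,-1,0,0,0,1],[-1,0,-0.5,0,0,0,1]])

```text
t: 16.7
position: [0.5133, 0.1434, 0.0368]
tcp_rot: [-2.407, -2.019, 0.002]
ft_force: [0.9, 1.0, -1.2]
grip_width: 0.0135
```

>>> drive_tool(targets=[[-1,0,0,0,0,0,1]])

```text
t: 16.8
position: [0.513, 0.1424, 0.0368]
tcp_rot: [-2.407, -2.018, 0.002]
ft_force: [1.1, -0.2, 0.4]
grip_width: 0.0137
```

Run:
```python
from h import *
st()
```

```text
t 16.8 p [0.513  0.1424 0.0368] az -0.175 z [-0.0013 -0.0004] F [ 1.05 -0.21  0.36] M [ 0.257 -0.073  0.003] w 0.0137 C [-0.0014 -0.1127] q6 1.9
```

>>> drive_tool(targets=[[-1,0,0,0,0,0,1]])

```text
t: 16.9
position: [0.513, 0.1415, 0.0368]
tcp_rot: [-2.407, -2.018, 0.002]
ft_force: [-0.0, 1.5, -1.0]
grip_width: 0.0129
```

Run:
```python
from h import *
st()
```

```text
t 16.9 p [0.513  0.1415 0.0368] az -0.175 z [-0.0011 -0.0003] F [-0.    1.55 -0.97] M [ 0.201 -0.006  0.01 ] w 0.0129 C [-0.0013 -0.1137] q6 1.9
```

With vertical unloading the drag is about 0.8 N, so the gate isn't touching. Correct grip height is TCP z ≈ 37 mm. Next turn is 0.33 rad.

>>> drive_tool(targets=[[0,0,0,0,0,0,0.7],[0,0,0,0,0,0,0.6],[0,0,-43,0,0,0,0.6],[0,0,-45,0,0,0,0.35],[0,0,-42,0,0,0,0.35]])

```text
t: 17.4
position: [0.5131, 0.1416, 0.1687]
tcp_rot: [-2.407, -2.019, 0.001]
ft_force: [1.8, -0.2, -0.3]
grip_width: 0.0551
```

>>> drive_tool(targets=[[37.5,0,0,0,0,0,0.35],[38,0,0,0,0,0,0.35],[37.5,0,0,0,0,0,0.35],[0,0,17,0,0,-0.082,0.35],[0,0,25,0,0,-0.083,0.35]])

```text
t: 17.9
position: [0.5348, 0.2549, 0.1262]
tcp_rot: [2.225, 2.215, 0.006]
ft_force: [0.2, -0.0, 0.5]
grip_width: 0.0556
```

>>> drive_tool(targets=[[0,0,15,0,0,0,0.4],[0,0,0,0,0,0,0.4],[0,0,0,0,0,0,0.9],[0,0,0,0,0,0,0.9]])

```text
t: 18.3
position: [0.5331, 0.2529, 0.1106]
tcp_rot: [-2.233, -2.21, 0.0]
ft_force: [-1.2, -0.8, -3.5]
grip_width: 0.0357
```

Run:
```python
from h import *
st()
```

```text
t 18.3 p [0.5331 0.2529 0.1106] az -0.01 z [-0.0002  0.    ] F [-1.19 -0.81 -3.49] M [-0.002  0.11   0.033] w 0.0357 C [-0.0008 -0.0004] q6 1.92
```

>>> drive_tool(targets=[[0,0,0,0,0,0.11,0.9],[0,0,0,0,0,0.11,0.9],[0,0,0,0,0,0.11,0.9],[0,0,0,0,0,0,0.9],[0,0,0,0,0,0,0.9]])

```text
t: 18.8
position: [0.5325, 0.2531, 0.1106]
tcp_rot: [-2.563, -1.816, 0.001]
ft_force: [-4.7, -0.4, 0.6]
grip_width: 0.0364
```

>>> drive_tool(targets=[[0,0,0,0,0,0,0.35],[0,0,0,0,0,0,0.35],[0,0,-30,0,0,0,0.35],[0,0,-27,0,0,-0.082,0.35],[0,0,0,0,0,-0.083,0.35]])

```text
t: 19.3
position: [0.537, 0.2541, 0.1723]
tcp_rot: [2.4, 2.021, 0.015]
ft_force: [0.1, -0.0, -0.8]
grip_width: 0.0556
```

>>> drive_tool(targets=[[-37.5,0,0,0,0,0,0.5],[-38,0,0,0,0,0,0.5],[-37.5,0,0,0,0,0,0.5],[0,0,40,0,0,0,0.5],[0,0,45,0,0,0,0.5]])

```text
t: 19.8
position: [0.5175, 0.1409, 0.0843]
tcp_rot: [2.405, 2.013, 0.012]
ft_force: [1.1, 0.7, -0.4]
grip_width: 0.0427
```

>>> drive_tool(targets=[[0,0,35,0,0,0,0.6],[0,0,9,0,0,0,0.7],[0,0,0,0,0,0,0.7],[0,0,0,0,0,0,0.7]])

```text
t: 20.2
position: [0.5154, 0.1421, 0.04]
tcp_rot: [2.405, 2.018, 0.004]
ft_force: [-0.4, -0.6, 0.2]
grip_width: 0.0258
```

Run:
```python
from h import *
st()
```

```text
t 20.2 p [0.5154 0.1421 0.04  ] az -0.175 z [0.0033 0.0004] F [-0.4  -0.64  0.22] M [-0.015 -0.006 -0.023] w 0.0258 C [ 0.001  -0.1126] q6 1.9
```

>>> drive_tool(targets=[[0,-1.5,1.5,0.002,0,0,0.7],[0,0,0,0,0,0,1],[0,0,0,0,0,0,1]])

```text
t: 20.5
position: [0.5136, 0.1425, 0.0384]
tcp_rot: [2.407, 2.019, 0.003]
ft_force: [-1.3, 1.2, 6.6]
grip_width: 0.0132
```

>>> drive_tool(targets=[[1,0,0,0,0,0,1],[1,0,0,0,0,0,1],[1,0,0,0,0,0,1]])

```text
t: 20.8
position: [0.5138, 0.1434, 0.0384]
tcp_rot: [2.406, 2.016, -0.002]
ft_force: [-1.7, -6.5, 8.7]
grip_width: 0.0135
```

>>> drive_tool(targets=[[1,0,0,0,0,0,1]])

```text
t: 20.9
position: [0.5141, 0.1444, 0.0384]
tcp_rot: [2.406, 2.016, -0.002]
ft_force: [-1.3, -6.8, 7.3]
grip_width: 0.0132
```

>>> drive_tool(targets=[[1,0,0,0,0,0,1]])

```text
t: 21.0
position: [0.5143, 0.1453, 0.0384]
tcp_rot: [2.406, 2.015, -0.002]
ft_force: [-1.0, -6.3, 7.9]
grip_width: 0.0133
```

>>> drive_tool(targets=[[1,0,0,0,0,0,1]])

```text
t: 21.1
position: [0.5145, 0.1464, 0.0384]
tcp_rot: [2.406, 2.015, -0.002]
ft_force: [-1.3, -5.9, 7.9]
grip_width: 0.0133
```

>>> drive_tool(targets=[[0,0,-1.5,0,0,0,1],[1,0,-0.5,0,0,0,1],[1,0,0,0,0,0,1]])

```text
t: 21.4
position: [0.5132, 0.1502, 0.0386]
tcp_rot: [-2.405, -2.018, 0.002]
ft_force: [0.5, 0.8, -1.0]
grip_width: 0.0137
```

>>> drive_tool(targets=[[1,0,0,0,0,0,1]])

```text
t: 21.5
position: [0.5134, 0.1511, 0.0385]
tcp_rot: [-2.405, -2.018, 0.003]
ft_force: [-0.5, -0.7, 0.3]
grip_width: 0.0134
```

>>> drive_tool(targets=[[1,0,0,0,0,0,1]])

```text
t: 21.6
position: [0.5136, 0.1521, 0.0385]
tcp_rot: [-2.406, -2.018, 0.002]
ft_force: [-0.0, 0.1, -0.6]
grip_width: 0.0132
```

>>> drive_tool(targets=[[1,0,0,0,0,0,1]])

```text
t: 21.7
position: [0.5139, 0.1531, 0.0386]
tcp_rot: [-2.406, -2.018, 0.002]
ft_force: [-0.2, -0.6, -0.1]
grip_width: 0.0137
```

Still no drag, at 1.46 rad total. I'll use a tighter cycle with 0.36 rad per turn, which adds at most 9.1 N.

>>> drive_tool(targets=[[0,0,0,0,0,0,0.6],[0,0,-10,0,0,0,0.5],[0,0,-38,0,0,0,0.35],[34,0,-34,0,0,0,0.35],[34,0.5,-34,0,0,0,0.35]])

```text
t: 22.2
position: [0.5266, 0.2198, 0.157]
tcp_rot: [-2.408, -2.015, 0.001]
ft_force: [1.5, 0.4, -0.5]
grip_width: 0.0557
```

>>> drive_tool(targets=[[33.5,1,0,0,0,-0.09,0.35],[0,0,20,0,0,-0.09,0.35],[0,0,25,0,0,0,0.4],[0,0,0,0,0,0,0.4],[0,0,0,0,0,0,0.9]])

```text
t: 22.7
position: [0.5328, 0.2523, 0.1102]
tcp_rot: [-2.215, -2.225, 0.003]
ft_force: [0.1, -0.3, 1.0]
grip_width: 0.0379
```

>>> drive_tool(targets=[[0,0,0,0,0,0,0.9]])

```text
t: 22.8
position: [0.5331, 0.2524, 0.1105]
tcp_rot: [-2.215, -2.225, 0.002]
ft_force: [-1.6, -0.2, -2.7]
grip_width: 0.0362
```

Run:
```python
from h import *
st()
```

```text
t 22.8 p [0.5331 0.2524 0.1105] az 0.005 z [-0.0022  0.0006] F [-1.6  -0.16 -2.68] M [0.006 0.249 0.01 ] w 0.0362 C [-0.0007 -0.001 ] q6 1.9
```

>>> drive_tool(targets=[[0,0,0,0,0,0.12,0.9],[0,0,0,0,0,0.12,0.9],[0,0,0,0,0,0.12,0.9],[0,0,0,0,0,0,0.9],[0,0,0,0,0,0,0.9]])

```text
t: 23.3
position: [0.5322, 0.2526, 0.1105]
tcp_rot: [-2.574, -1.796, 0.004]
ft_force: [-5.6, 0.6, 1.9]
grip_width: 0.036
```

>>> drive_tool(targets=[[0,0,0,0,0,0,0.35],[0,0,-2,0,0,0,0.35],[0,0,-23,0,0,0,0.35],[0,0,-20,0,0,-0.09,0.35],[0,0,0,0,0,-0.09,0.35]])

```text
t: 23.8
position: [0.5367, 0.2533, 0.1589]
tcp_rot: [2.401, 2.023, 0.01]
ft_force: [0.8, -0.1, -0.5]
grip_width: 0.0557
```

>>> drive_tool(targets=[[-33.5,-1,0,0,0,0,0.5],[-34,-0.5,34,0,0,0,0.5],[-34,0,34,0,0,0,0.5],[0,0,35,0,0,0,0.5],[0,0,13,0,0,0,0.7]])

```text
t: 24.3
position: [0.5127, 0.1512, 0.0364]
tcp_rot: [-2.406, -2.016, 0.006]
ft_force: [-0.4, 0.2, 0.6]
grip_width: 0.0299
```

>>> drive_tool(targets=[[0,0,0,0,0,0,0.7],[0,0,0,0,0,0,1],[0,0,0,0,0,0,1]])

```text
t: 24.6
position: [0.5157, 0.1533, 0.0402]
tcp_rot: [2.406, 2.019, 0.002]
ft_force: [0.9, -0.2, -0.3]
grip_width: 0.0134
```

>>> drive_tool(targets=[[-1,0,0,0,0,0,1],[-1,0,0,0,0,0,1],[-1,0,0,0,0,0,1]])

```text
t: 24.9
position: [0.5143, 0.1505, 0.0395]
tcp_rot: [-2.406, -2.018, -0.001]
ft_force: [-0.2, 2.4, 1.0]
grip_width: 0.0129
```

>>> drive_tool(targets=[[-1,0,0,0,0,0,1]])

```text
t: 25.0
position: [0.5142, 0.1496, 0.0395]
tcp_rot: [-2.406, -2.018, -0.002]
ft_force: [-0.2, 2.5, 2.5]
grip_width: 0.0133
```

>>> drive_tool(targets=[[-1,0,0,0,0,0,1]])

```text
t: 25.1
position: [0.5141, 0.1487, 0.0395]
tcp_rot: [-2.405, -2.018, -0.002]
ft_force: [0.4, 3.1, 4.0]
grip_width: 0.0134
```

>>> drive_tool(targets=[[-0.5,0,-1,0,0,0,1],[-1,0,0,0,0,0,1]])

```text
t: 25.3
position: [0.5125, 0.1462, 0.0395]
tcp_rot: [-2.406, -2.018, 0.003]
ft_force: [1.0, 1.5, 0.1]
grip_width: 0.0132
```

>>> drive_tool(targets=[[-1,0,0,0,0,0,1]])

```text
t: 25.4
position: [0.5124, 0.1454, 0.0395]
tcp_rot: [-2.406, -2.017, 0.003]
ft_force: [0.7, 1.2, 0.4]
grip_width: 0.0132
```

>>> drive_tool(targets=[[-1,0,0,0,0,0,1]])

```text
t: 25.5
position: [0.5122, 0.1444, 0.0395]
tcp_rot: [-2.406, -2.018, 0.003]
ft_force: [0.7, 0.9, -0.3]
grip_width: 0.0136
```

>>> drive_tool(targets=[[0,0,0,0,0,0,0.6],[0,0,-10,0,0,0,0.5],[0,0,-38,0,0,0,0.35],[35,0,-34,0,0,0,0.35],[35,0.5,-34,0,0,0,0.35]])

```text
t: 26.0
position: [0.5253, 0.2132, 0.1578]
tcp_rot: [-2.409, -2.015, 0.002]
ft_force: [0.6, -0.7, 0.3]
grip_width: 0.0557
```

>>> drive_tool(targets=[[40,1,0,0,0,-0.085,0.35],[0,0,21,0,0,-0.08,0.35],[0,0,25,0,0,0,0.4],[0,0,0,0,0,0,0.4],[0,0,0,0,0,0,0.9]])

```text
t: 26.5
position: [0.5327, 0.2522, 0.11]
tcp_rot: [-2.231, -2.208, 0.004]
ft_force: [0.6, -0.3, -0.5]
grip_width: 0.0381
```

>>> drive_tool(targets=[[0,0,0,0,0,0,0.9]])

```text
t: 26.6
position: [0.5331, 0.2523, 0.1104]
tcp_rot: [-2.232, -2.208, 0.002]
ft_force: [-1.0, 0.4, -3.7]
grip_width: 0.0362
```

>>> drive_tool(targets=[[0,0,0,0,0,0.11,0.9],[0,0,0,0,0,0.11,0.9],[0,0,0,0,0,0.11,0.9],[0,0,0,0,0,0,0.9],[0,0,0,0,0,0,0.9]])

```text
t: 27.1
position: [0.5322, 0.2524, 0.1103]
tcp_rot: [-2.561, -1.815, 0.004]
ft_force: [-4.8, -0.5, 1.3]
grip_width: 0.0363
```

>>> drive_tool(targets=[[0,0,0,0,0,0,0.35],[0,0,-2,0,0,0,0.35],[0,0,-23,0,0,0,0.35],[0,0,-21,0,0,-0.085,0.35],[0,0,0,0,0,-0.08,0.35]])

```text
t: 27.6
position: [0.5368, 0.2534, 0.1601]
tcp_rot: [2.401, 2.022, 0.011]
ft_force: [0.5, -0.6, 0.1]
grip_width: 0.0556
```

>>> drive_tool(targets=[[-40,-1,0,0,0,0,0.5],[-35,-0.5,34,0,0,0,0.5],[-35,0,34,0,0,0,0.5],[0,0,35,0,0,0,0.5],[0,0,13,0,0,0,0.7]])

```text
t: 28.1
position: [0.5113, 0.1429, 0.0375]
tcp_rot: [-2.407, -2.015, 0.005]
ft_force: [0.2, -0.2, -0.1]
grip_width: 0.0299
```

>>> drive_tool(targets=[[0,0,0,0,0,0,0.7],[0,0,0,0,0,0,1],[0,0,0,0,0,0,1]])

```text
t: 28.4
position: [0.5142, 0.1449, 0.0412]
tcp_rot: [2.406, 2.019, 0.002]
ft_force: [0.8, -1.0, -1.8]
grip_width: 0.0129
```

>>> drive_tool(targets=[[1,0,0,0,0,0,1],[1,0,0,0,0,0,1],[1,0,0,0,0,0,1]])

```text
t: 28.7
position: [0.5137, 0.1473, 0.0405]
tcp_rot: [2.407, 2.019, -0.001]
ft_force: [-0.6, -3.2, 2.4]
grip_width: 0.0131
```

>>> drive_tool(targets=[[1,0,0,0,0,0,1]])

```text
t: 28.8
position: [0.5139, 0.148, 0.0405]
tcp_rot: [2.407, 2.018, -0.002]
ft_force: [-1.2, -5.0, 5.3]
grip_width: 0.0133
```

>>> drive_tool(targets=[[1,0,0,0,0,0,1]])

```text
t: 28.9
position: [0.514, 0.1488, 0.0405]
tcp_rot: [2.407, 2.018, -0.002]
ft_force: [-1.0, -5.9, 6.7]
grip_width: 0.0129
```

>>> drive_tool(targets=[[0.5,0,-1.5,0,0,0,1],[1,0,0,0,0,0,1]])

```text
t: 29.1
position: [0.5134, 0.1512, 0.041]
tcp_rot: [-2.405, -2.017, 0.002]
ft_force: [0.0, 0.2, -1.9]
grip_width: 0.013
```

>>> drive_tool(targets=[[1,0,0,0,0,0,1]])

```text
t: 29.2
position: [0.5135, 0.1523, 0.0409]
tcp_rot: [-2.405, -2.017, 0.002]
ft_force: [-1.4, -0.7, -0.9]
grip_width: 0.0131
```

>>> drive_tool(targets=[[1,0,0,0,0,0,1]])

```text
t: 29.3
position: [0.5137, 0.1533, 0.0409]
tcp_rot: [-2.405, -2.018, 0.002]
ft_force: [0.3, -0.8, -0.9]
grip_width: 0.0129
```

>>> drive_tool(targets=[[1,0,0,0,0,0,1]])

```text
t: 29.4
position: [0.514, 0.1542, 0.041]
tcp_rot: [-2.405, -2.018, 0.002]
ft_force: [-0.4, -0.6, -1.4]
grip_width: 0.0132
```

No drag at 2.15 rad total. Next turn is 0.36 rad.

>>> drive_tool(targets=[[0,0,0,0,0,0,0.6],[0,0,-10,0,0,0,0.5],[0,0,-38,0,0,0,0.35],[34,0,-34,0,0,0,0.35],[34,0.5,-34,0,0,0,0.35]])

```text
t: 29.9
position: [0.5268, 0.2208, 0.1596]
tcp_rot: [-2.408, -2.015, 0.001]
ft_force: [1.5, -0.2, -0.5]
grip_width: 0.0558
```

>>> drive_tool(targets=[[32.5,1,0,0,0,-0.09,0.35],[0,0,22,0,0,-0.09,0.35],[0,0,25.5,0,0,0,0.4],[0,0,0,0,0,0,0.4],[0,0,0,0,0,0,0.9]])

```text
t: 30.4
position: [0.5329, 0.2524, 0.1102]
tcp_rot: [-2.215, -2.225, 0.003]
ft_force: [0.4, -0.1, 0.5]
grip_width: 0.0377
```

>>> drive_tool(targets=[[0,0,0,0,0,0,0.9]])

```text
t: 30.5
position: [0.5331, 0.2524, 0.1106]
tcp_rot: [-2.215, -2.225, 0.002]
ft_force: [-2.0, 0.3, -2.9]
grip_width: 0.0366
```

>>> drive_tool(targets=[[0,0,0,0,0,0.12,0.9],[0,0,0,0,0,0.12,0.9],[0,0,0,0,0,0.12,0.9],[0,0,0,0,0,0,0.9],[0,0,0,0,0,0,0.9]])

```text
t: 31.0
position: [0.5322, 0.2526, 0.1105]
tcp_rot: [-2.574, -1.796, 0.004]
ft_force: [-5.7, 0.4, 2.4]
grip_width: 0.0359
```

>>> drive_tool(targets=[[0,0,0,0,0,0,0.35],[0,0,-2,0,0,0,0.35],[0,0,-23,0,0,0,0.35],[0,0,-22,0,0,-0.09,0.35],[0,0,0,0,0,-0.09,0.35]])

```text
t: 31.5
position: [0.5369, 0.2534, 0.1612]
tcp_rot: [2.401, 2.023, 0.011]
ft_force: [0.8, 0.4, -0.3]
grip_width: 0.0556
```

>>> drive_tool(targets=[[-32.5,-1,0,0,0,0,0.5],[-34,-0.5,34,0,0,0,0.5],[-34,0,34,0,0,0,0.5],[0,0,35,0,0,0,0.5],[0,0,13,0,0,0,0.7]])

```text
t: 32.0
position: [0.5129, 0.1523, 0.0384]
tcp_rot: [-2.406, -2.016, 0.006]
ft_force: [-0.6, -0.9, 0.3]
grip_width: 0.0294
```

>>> drive_tool(targets=[[0,0,0,0,0,0,0.7],[0,0,0,0,0,0,1],[0,0,0,0,0,0,1]])

```text
t: 32.3
position: [0.5155, 0.1541, 0.0421]
tcp_rot: [2.406, 2.019, 0.001]
ft_force: [-0.6, -0.4, -0.8]
grip_width: 0.0129
```

>>> drive_tool(targets=[[-1,0,0,0,0,0,1],[-1,0,-0.5,0,0,0,1],[-1,0,0,0,0,0,1]])

```text
t: 32.6
position: [0.5141, 0.1511, 0.0417]
tcp_rot: [-2.406, -2.019, 0.0]
ft_force: [0.3, -0.1, -2.2]
grip_width: 0.0128
```

>>> drive_tool(targets=[[-1,0,0,0,0,0,1]])

```text
t: 32.7
position: [0.5138, 0.15, 0.0416]
tcp_rot: [-2.406, -2.018, 0.001]
ft_force: [-0.6, 1.3, -0.5]
grip_width: 0.0133
```

>>> drive_tool(targets=[[-1,0,0,0,0,0,1]])

```text
t: 32.8
position: [0.5136, 0.1491, 0.0416]
tcp_rot: [-2.406, -2.018, 0.0]
ft_force: [0.6, 1.7, 0.8]
grip_width: 0.0133
```

>>> drive_tool(targets=[[-1,0,0,0,0,0,1]])

```text
t: 32.9
position: [0.5135, 0.1482, 0.0416]
tcp_rot: [-2.406, -2.018, 0.0]
ft_force: [0.2, 1.3, 0.3]
grip_width: 0.013
```

>>> drive_tool(targets=[[-1,0,0,0,0,0,1]])

```text
t: 33.0
position: [0.5134, 0.1472, 0.0416]
tcp_rot: [-2.406, -2.018, -0.0]
ft_force: [-0.5, 1.5, 1.1]
grip_width: 0.013
```

Drag is about 1.4 N, close to the friction baseline. Next turn is 0.34 rad, to 2.85 rad total.

>>> drive_tool(targets=[[0,0,0,0,0,0,0.6],[0,0,-10,0,0,0,0.5],[0,0,-38,0,0,0,0.35],[35,0,-34,0,0,0,0.35],[35,0.5,-34,0,0,0,0.35]])

```text
t: 33.5
position: [0.5257, 0.2156, 0.1593]
tcp_rot: [-2.409, -2.015, 0.002]
ft_force: [0.8, 0.3, -1.1]
grip_width: 0.0556
```

>>> drive_tool(targets=[[37.5,1,0,0,0,-0.085,0.35],[0,0,22.5,0,0,-0.085,0.35],[0,0,25.5,0,0,0,0.4],[0,0,0,0,0,0,0.4],[0,0,0,0,0,0,0.9]])

```text
t: 34.0
position: [0.5327, 0.2522, 0.1095]
tcp_rot: [-2.226, -2.214, 0.004]
ft_force: [0.3, 0.0, 0.3]
grip_width: 0.038
```

>>> drive_tool(targets=[[0,0,0,0,0,0,0.9],[0,0,0,0,0,0.11,0.9],[0,0,0,0,0,0.12,0.9],[0,0,0,0,0,0.11,0.9],[0,0,0,0,0,0,0.9]])

```text
t: 34.5
position: [0.5322, 0.2524, 0.1098]
tcp_rot: [-2.568, -1.805, 0.004]
ft_force: [-5.1, 0.3, -0.3]
grip_width: 0.036
```

>>> drive_tool(targets=[[0,0,0,0,0,0,0.35],[0,0,-2,0,0,0,0.35],[0,0,-23,0,0,0,0.35],[0,0,-22,0,0,-0.085,0.35],[0,0,0,0,0,-0.085,0.35]])

```text
t: 35.0
position: [0.5368, 0.2535, 0.1608]
tcp_rot: [2.401, 2.023, 0.011]
ft_force: [0.4, 0.1, 0.4]
grip_width: 0.0552
```

>>> drive_tool(targets=[[-37.5,-1,0,0,0,0,0.5],[-35,-0.5,34,0,0,0,0.5],[-35,0,34,0,0,0,0.5],[0,0,35,0,0,0,0.5],[0,0,13.5,0,0,0,0.7]])

```text
t: 35.5
position: [0.5117, 0.1454, 0.0376]
tcp_rot: [-2.406, -2.016, 0.005]
ft_force: [-0.4, -0.6, -0.3]
grip_width: 0.0295
```

>>> drive_tool(targets=[[0,0,0,0,0,0,0.7],[0,0,0,0,0,0,1],[0,0,0,0,0,0,1]])

```text
t: 35.8
position: [0.5136, 0.1471, 0.0409]
tcp_rot: [-2.406, -2.02, 0.001]
ft_force: [-0.6, -1.1, -1.7]
grip_width: 0.0134
```

>>> drive_tool(targets=[[1,0,0,0,0,0,1],[1,0,-0.7,0,0,0,1],[1,0,0,0,0,0,1]])

```text
t: 36.1
position: [0.5133, 0.1473, 0.041]
tcp_rot: [2.405, 2.015, -0.009]
ft_force: [-2.5, -10.2, 1.3]
grip_width: 0.0135
```

>>> drive_tool(targets=[[1,0,0,0,0,0,1]])

```text
t: 36.2
position: [0.5134, 0.1478, 0.041]
tcp_rot: [2.405, 2.015, -0.01]
ft_force: [-1.9, -11.5, 1.7]
grip_width: 0.0132
```

>>> drive_tool(targets=[[1,0,0,0,0,0,1]])

```text
t: 36.3
position: [0.5136, 0.1487, 0.041]
tcp_rot: [2.405, 2.014, -0.01]
ft_force: [-3.2, -11.9, 1.3]
grip_width: 0.0135
```

>>> drive_tool(targets=[[1,0,0,0,0,0,1]])

```text
t: 36.4
position: [0.5138, 0.1496, 0.041]
tcp_rot: [2.405, 2.014, -0.01]
ft_force: [-2.2, -12.2, 1.0]
grip_width: 0.0131
```

The drag is now about 12 N, so the gate load is roughly 8–9 N, which is a bit tight. I'll back the screw off by 0.12 rad with the gauge in the gap, then tug again.

>>> drive_tool(targets=[[-2,0,0,0,0,0,1],[0,0,0,0,0,0,0.6],[0,0,-10,0,0,0,0.5],[0,0,-38,0,0,0,0.35],[34,0,-34,0,0,0,0.35]])

```text
t: 36.9
position: [0.5194, 0.1826, 0.1243]
tcp_rot: [-2.41, -2.013, 0.004]
ft_force: [2.1, 0.7, 0.5]
grip_width: 0.0556
```

>>> drive_tool(targets=[[34,0.5,-34,0,0,0,0.35],[35.5,1,0,0,0,0,0.35],[0,0,22.5,0,0,0,0.35],[0,0,25.5,0,0,0,0.4],[0,0,0,0,0,0,0.4]])

```text
t: 37.4
position: [0.5313, 0.2529, 0.1065]
tcp_rot: [-2.403, -2.018, 0.008]
ft_force: [-1.1, -0.4, 0.1]
grip_width: 0.0511
```

>>> drive_tool(targets=[[0,0,0,0,0,0,0.9],[0,0,0,0,0,0,0.9],[0,0,0,0,0,0,0.9]])

```text
t: 37.7
position: [0.5328, 0.253, 0.1096]
tcp_rot: [-2.405, -2.017, 0.001]
ft_force: [-4.3, 1.0, 2.7]
grip_width: 0.0357
```

Run:
```python
from h import *
st()
```

```text
t 37.7 p [0.5328 0.253  0.1096] az -0.175 z [-0.0023  0.0018] F [-4.32  0.95  2.69] M [0.231 0.829 0.024] w 0.0357 C [-0.0011 -0.0004] q6 2.08
```

>>> drive_tool(targets=[[0,0,0,0,0,-0.06,0.9],[0,0,0,0,0,-0.06,0.9],[0,0,0,0,0,0,0.9],[0,0,0,0,0,0,0.9]])

```text
t: 38.1
position: [0.5331, 0.253, 0.1096]
tcp_rot: [-2.281, -2.157, 0.0]
ft_force: [-5.3, 1.6, 4.1]
grip_width: 0.0363
```

Run:
```python
from h import *
st()
```

```text
t 38.1 p [0.5331 0.253  0.1096] az -0.056 z [-0.0017  0.0017] F [-5.32  1.65  4.13] M [0.215 0.979 0.044] w 0.0363 C [-0.0009 -0.0004] q6 1.96
```

>>> drive_tool(targets=[[0,0,0,0,0,0,0.35],[0,0,-2,0,0,0,0.35],[0,0,-23,0,0,0,0.35],[0,0,-23,0,0,0.12,0.35],[-35.5,-1,0,0,0,0,0.5]])

```text
t: 38.6
position: [0.5306, 0.2207, 0.1605]
tcp_rot: [2.404, 2.019, 0.014]
ft_force: [1.6, -0.4, 0.4]
grip_width: 0.0432
```

>>> drive_tool(targets=[[-34,-0.5,34,0,0,0,0.5],[-34,0,34,0,0,0,0.5],[0,0,35,0,0,0,0.5],[0,0,13,0,0,0,0.7],[0,0,0,0,0,0,0.7]])

```text
t: 39.1
position: [0.5123, 0.1499, 0.0386]
tcp_rot: [-2.407, -2.015, 0.007]
ft_force: [0.9, 0.1, -0.5]
grip_width: 0.0256
```

>>> drive_tool(targets=[[0,0,0,0,0,0,0.7],[0,0,0,0,0,0,1],[0,0,0,0,0,0,1]])

```text
t: 39.4
position: [0.515, 0.1513, 0.042]
tcp_rot: [2.406, 2.02, 0.002]
ft_force: [-0.1, -0.9, 4.3]
grip_width: 0.0135
```

Run:
```python
from h import *
st()
```

```text
t 39.4 p [0.515  0.1513 0.042 ] az -0.174 z [0.001  0.0006] F [-0.11 -0.86  4.31] M [-0.088  0.193  0.197] w 0.0135 C [-0.0009 -0.1036] q6 1.91
```

>>> drive_tool(targets=[[-1,0,-1,0,0,0,1],[-1.5,0,0,0,0,0,1],[-1.5,0,0,0,0,0,1],[-1,0,0,0,0,0,1]])

```text
t: 39.8
position: [0.5138, 0.1476, 0.0421]
tcp_rot: [-2.404, -2.018, -0.004]
ft_force: [1.4, 5.8, -0.9]
grip_width: 0.0131
```

>>> drive_tool(targets=[[-1,0,0,0,0,0,1]])

```text
t: 39.9
position: [0.5136, 0.1466, 0.042]
tcp_rot: [-2.404, -2.018, -0.004]
ft_force: [0.4, 5.5, -0.4]
grip_width: 0.0134
```

>>> drive_tool(targets=[[-1,0,0,0,0,0,1]])

```text
t: 40.0
position: [0.5135, 0.1457, 0.042]
tcp_rot: [-2.404, -2.018, -0.004]
ft_force: [0.2, 5.3, -0.5]
grip_width: 0.0132
```

>>> drive_tool(targets=[[-1,0,0,0,0,0,1]])

```text
t: 40.1
position: [0.5134, 0.1446, 0.042]
tcp_rot: [-2.404, -2.018, -0.004]
ft_force: [1.2, 6.0, -0.9]
grip_width: 0.0134
```

The drag is now about 5.7 N, so the gate load is about 4.5 N, on target. I'll draw the gauge straight out.

>>> drive_tool(targets=[[-4,0,0,0,0,0,1],[-6,0,0,0,0,0,1],[-6,0,0,0,0,0,1],[-6,0,0,0,0,0,1],[-4,0,0,0,0,0,1]])

```text
t: 40.6
position: [0.5086, 0.1176, 0.042]
tcp_rot: [-2.406, -2.018, -0.001]
ft_force: [0.6, 2.3, 1.5]
grip_width: 0.0131
```

>>> drive_tool(targets=[[-2,0,0,0,0,0,1],[-2,0,0,0,0,0,1]])

```text
t: 40.8
position: [0.5078, 0.1137, 0.042]
tcp_rot: [-2.406, -2.018, -0.001]
ft_force: [-0.1, 3.1, 4.0]
grip_width: 0.0132
```

>>> drive_tool(targets=[[-5,0,0,0,0,0,1],[-8,0,0,0,0,0,1],[-8,0,0,0,0,0,1],[-8,0,0,0,0,0,1],[-8,0,0,0,0,0,1]])

```text
t: 41.3
position: [0.5009, 0.0768, 0.0418]
tcp_rot: [-2.406, -2.018, -0.0]
ft_force: [1.0, 3.4, 4.2]
grip_width: 0.0132
```

Run:
```python
from h import *
st()
t=camera("side");cv2.imwrite("pics/s9.png",cv2.resize(t[130:280,200:400,::-1],None,fx=4,fy=4,interpolation=cv2.INTER_CUBIC))
t=camera("top");cv2.imwrite("pics/t9.png",cv2.resize(t[130:245,235:435,::-1],None,fx=4,fy=4,interpolation=cv2.INTER_CUBIC))
```

```text
t 41.3 p [0.5009 0.0768 0.0418] az -0.175 z [-0.0009  0.0015] F [1.   3.4  4.18] M [ 1.014 -0.199  0.05 ] w 0.0132 C [-0.0018 -0.1795] q6 1.77
```

View pics/s9.png

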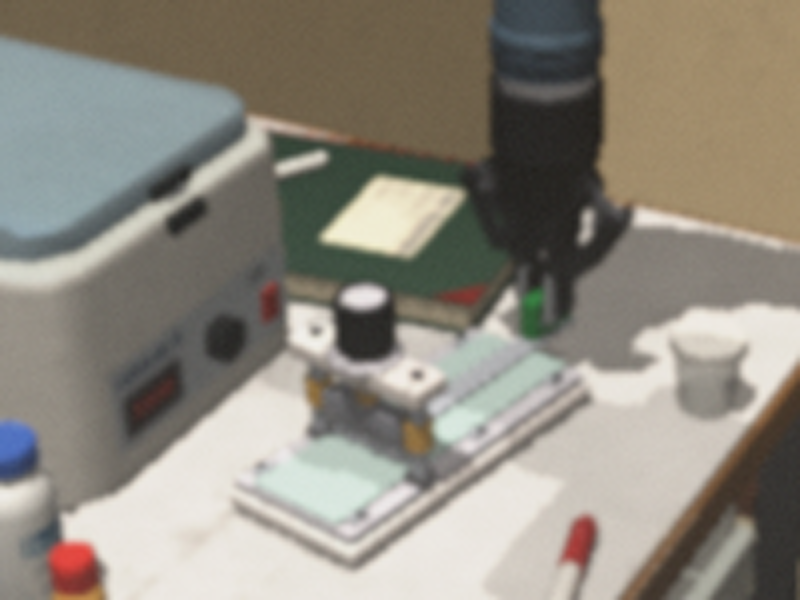

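View pics/t9.png

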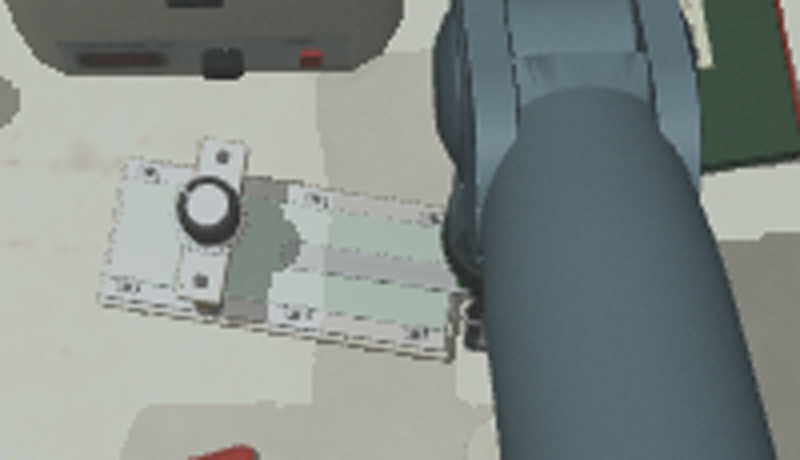

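Run:
```python
from h import *
print(W2C(ray("top",235+290/4,130+253/4,.029)))
p=C2W(0,-.165)
plan([(.5009,.0768,.085,-.175),(.505,-.115,.085,-.12),(.505,-.115,.022,-.12)],1,step=40)
```

```text
[-0.00055436 -0.04906782]
[0.6,-0,-21.6,-0.001,0,-0.001,1],
[0.5,-0,-21.6,-0,0.001,-0,1],
  -> [0.5009 0.0768 0.085 ]
[-37.6,7.5,-0,-0,-0,-0.011,1],
[-37.7,7.1,-0,-0,-0,-0.011,1],
[-37.8,6.7,-0,-0,-0,-0.011,1],
[-37.9,6.2,-0,-0,-0,-0.011,1],
[-37.9,5.8,-0,-0,-0,-0.011,1],
  -> [ 0.505 -0.115  0.085]
[-0,0,31.5,-0,-0,-0,1],
[-0,0,31.5,-0,-0,-0,1],
  -> [ 0.505 -0.115  0.022]
```

The tip had already left the gate, and it crossed the 6 mm mark under a steady drag of about 5.7 N. Now I'll lift the gauge and lay it on the bench.

>>> drive_tool(targets=[[0,0,-15,0,0,0,1],[0,0,-28,0,0,0,1],[-37.5,7.5,0,0,0,-0.01,1],[-38,7,0,0,0,-0.01,1],[-38,6.5,0,0,0,-0.01,1]])

```text
t: 41.9
position: [0.5009, -0.0406, 0.0835]
tcp_rot: [-2.374, -2.054, 0.008]
ft_force: [0.3, -0.8, -1.4]
grip_width: 0.0135
```

>>> drive_tool(targets=[[-38,6,0,0,0,-0.01,1],[-38,6,0,0,0,-0.01,1],[0,0,0,0,0,0,1],[0,0,25,0,0,0,1],[0,0,25,0,0,0,1]])

```text
t: 42.4
position: [0.5029, -0.1164, 0.0335]
tcp_rot: [-2.357, -2.076, 0.005]
ft_force: [0.1, -0.1, -1.3]
grip_width: 0.0132
```

>>> drive_tool(targets=[[0,0,12,0,0,0,1],[0,0,4,0,0,0,1],[0,0,0,0,0,0,1]])

```text
t: 42.7
position: [0.503, -0.115, 0.0178]
tcp_rot: [-2.353, -2.077, 0.004]
ft_force: [-0.3, -1.0, -0.8]
grip_width: 0.0132
```

Run:
```python
from h import *
st()
t=camera("side");cv2.imwrite("pics/s10.png",cv2.resize(t[130:280,260:460,::-1],None,fx=4,fy=4,interpolation=cv2.INTER_CUBIC))
```

```text
t 42.7 p [ 0.503  -0.115   0.0178] az -0.125 z [-0.004   0.0005] F [-0.33 -1.01 -0.85] M [ 0.01   0.007 -0.004] w 0.0132 C [ 0.0335 -0.368 ] q6 1.35
```

View pics/s10.png

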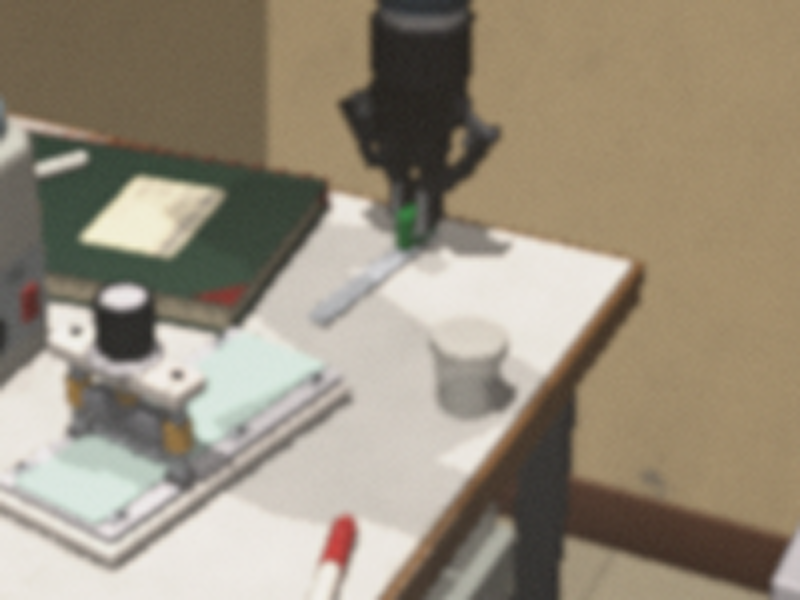

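The gauge hovers a few millimetres above bare bench, clear of the book and the cup. I'll lower it to contact and release.

>>> drive_tool(targets=[[0,0,2,0,0,0,1],[0,0,1,0,0,0,1],[0,0,0.5,0,0,0,1]])

```text
t: 43.05
position: [0.5044, -0.1154, 0.0153]
tcp_rot: [-2.355, -2.078, 0.001]
ft_force: [0.1, -0.4, -1.0]
grip_width: 0.0135
```

>>> drive_tool(targets=[[0,0,0,0,0,0,0.7],[0,0,0,0,0,0,0.6],[0,0,0,0,0,0,0.5],[0,0,-10,0,0,0,0.5],[0,0,-30,0,0,0,0.5]])

```text
t: 43.55
position: [0.5014, -0.1144, 0.0534]
tcp_rot: [-2.351, -2.074, 0.006]
ft_force: [-0.1, 0.3, 0.0]
grip_width: 0.0429
```

>>> drive_tool(targets=[[0,0,-40,0,0,0,0.5],[0,0,-40,0,0,0,0.5],[0,0,-20,0,0,0,0.5],[0,0,0,0,0,0,0.5],[0,0,0,0,0,0,0.5]])

```text
t: 44.05
position: [0.5045, -0.1154, 0.1554]
tcp_rot: [-2.356, -2.078, 0.001]
ft_force: [0.7, 0.6, -0.5]
grip_width: 0.0427
```

Run:
```python
from h import *
st()
t=camera("side");cv2.imwrite("pics/s11.png",t[:,:,::-1])
t=camera("top");cv2.imwrite("pics/t11.png",cv2.resize(t[150:265,245:445,::-1],None,fx=4,fy=4,interpolation=cv2.INTER_CUBIC))
```

```text
t 44.05 p [ 0.5045 -0.1154  0.1554] az -0.125 z [-0.0006 -0.0001] F [ 0.71  0.55 -0.55] M [-0.019 -0.033  0.01 ] w 0.0427 C [ 0.0351 -0.3681] q6 1.35
```

View pics/s11.png

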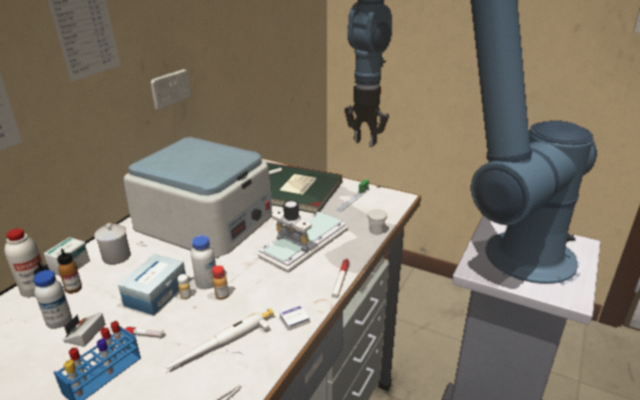

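View pics/t11.png

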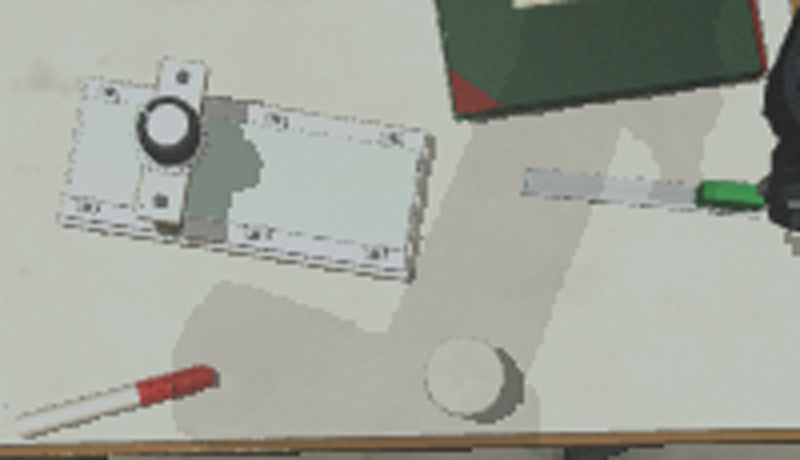

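The gauge lies flat on the bench (top view zoomed 522–765,185) and the hand is well clear above it. Cup, marker, carton and bottle are where they started.

```bash
python3 -c "
from rig import order
print(order.hand_in())"
```

```text
the job is handed in; nothing more can be done
None
```

The gap is set, the gauge is drawn out and lying flat on the bench, and the job was handed in at about 44 s of the 70 s allowed.

- **Setting the gap:** I slid the gauge flat along the glass until its tip was about 35–40 mm past the gate and let go. I then turned the screw clockwise in steps, tugging the gauge after each one. It felt no drag until about 2.85 rad in all, where the tug read about 12 N. I backed the screw off 0.12 rad with the gauge still in the gap.
- **Drag:** The last tug, with almost no vertical load from the hand, read about 5.7 N. That puts the gate load at roughly 4–5 N, worked out from the friction I measured. I drew the gauge straight out through that drag.
- **Last look:** The gauge lies flat and released on bare bench, the hand is about 155 mm above the bench and touches nothing. The bystanders look unmoved in the pictures.

**Less certain:**
- Several tugs first read too high because the hand was pressing the gauge onto the glass. I repeated those with the vertical load taken off before trusting them.
- At the tightest setting the gate load on the released gauge was probably 8–9.6 N. That is an estimate from the drag, not a direct reading.
- I took no force reading at the moment the tip passed the 6 mm mark on the way out. The steady drag was last measured about 14 mm before it.

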